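# Clamp a circuit-board carrier in the soldering jig

## Robot

A 6-joint arm with a two-finger parallel gripper is mounted at the origin on a cart in front of the work surface, level with it; the furniture and walls round the work are solid. World frame = base frame: x ahead of the robot, y to its left, z up, the work surface at z = 0. Lengths are in m, angles in rad, forces in N, time in s.
With the tool pointing down it reaches from about 0.3 to 0.875 m from the base axis. Payload 6.4 kg.
Tool frame: the origin (TCP) lies at the very end of the fingers, on their centre line; the grasp point (between the pads) lies 19 mm behind it; z points along the fingers, y is the line along which they close (so a half turn about z gives the same grasp; the last joint's range is limited). The gripper opens to 85 mm and grips with 20 to 120 N. Pads are 22 mm wide; open, the fingers measure 114 mm over their backs; the gripper's body (76 mm by 85 mm) begins 54 mm behind the grasp point. The pads swing forward as they close: fully open they stand 13 mm farther back than shut.
Start: joints at [-1.404, 0.181, 1.607, -0, 1.354, -0.206], TCP at [0.209, -0.536, 0.194] pointing down, gripper open.
Joint ranges: [-2.99, 2.99], [-0.89, 2.07], [0.3, 2.58], [-1.14, 4.28], [0, 2.63], [-3.12, 3.12]. Speed limits (rad/s): [2.57, 2.57, 3.01, 3.14, 3.14, 3.14].

## Interface

Orientations are given as a unit quaternion [w, x, y, z].
In Python, from bench import ctrl, camera, calibration, order, outline_of gives the robot as it stands.
- The arm moves only by the tool move_arm, never from a script. Its argument "series" is a list that holds one entry, the list of rows, each a list of 5 numbers: the opening, from 0 (shut) to 1 (fully open), then the shift along the tool's x, y, z in mm, then the turn about the tool's z in rad. A call has exactly 10 rows; each row is the pose to reach, as a shift and turn from the pose commanded when the call began, along the tool's axes at that moment; what a row does not reach only later rows make up. A row lasts 1/12 s, in which the tool goes at most 41.7 mm and 7.16 degrees, less where a joint would pass 70% of its speed; a pose out of reach is approached as far as the arm can. A call with a gripper value outside its range is refused whole. The fingers move at their own pace and stop on an object; the grip force is fixed at half the most. Time passes only in rows, so rows that repeat a pose let the fingers close, or fill a call up. It gives the time, the measured TCP pose, the force, the opening and the grip force at its end, in the units of the state.
- ctrl.get_obs(): the state, without advancing time (a new reading comes with each control period).
- camera(name): name is "scene" or "top"; returns (picture, depth): 480x640x3 uint8, blue, green, red; 480x640 float32, m along the optical axis (not along the pixel's ray), 0 where there is no reading.
- calibration(name): a dict with "intrinsics" (3x3 intrinsics, pixels), "rvec" (rotation vector, rad) and "tvec" (3), from world to camera coordinates, as OpenCV has them. Camera axes: x right, y down, z forward; pixel columns grow to the right and rows downward; lengths in m; the calibration is good to about 2 mm. A picture is of the moment at which its call begins. calibration takes no time and is no camera call.
- order.hand_in(): hands the job in; it is judged then, once.
Trained networks look in the newest picture that a camera, given by its name, has taken for a name from the list of things; names that differ only in an ending like _2 or _b are one class to them, and where a whole thing is asked for, a point or a joint stands for the part that bears it (a point fixed in the world has none). Each returns a list of dicts, best first, with "conf" (0 to 1); they miss things now and then, are a little off and sometimes report something else, mostly with a low value. They report only what shows in the picture. A call takes as long as a camera call.
- outline_of(target, camera): "region" (480x640 bool, what is visible of it) and "bbox" ([centre column, centre row, width, height] in pixels, round what is visible of it).
The state is a dict: "time_s": time; "q": joint angles; "dq": joint speeds; "joint_efforts": joint torques, N m; "eef_pos": TCP position; "eef_rot": TCP orientation; "wrist_force": force on the tool from outside, world axes, zero at the start; "torque": the same for the moment, N m; "opening": opening from 0.0 (shut) to 1.0 (fully open); "grasp_force": force on a finger pad.
Only numpy, scipy, OpenCV 4.12 (cv2) and the standard library are available. Lean on these libraries where they do the work, as an engineer would, in place of code of your own. Each camera call takes 0.05 s, during which the arm holds its last target. There are 200 camera calls.

## Task

Get the circuit board ready for soldering: lift the jig's spring clip by its red grip until it stays up by itself, then slide the board's black carrier, bare end first, along the bed and in under the guide lips, and press it home on the end stop with a light but definite push (about 5 N, never above 12 N). Then bring the clip back over and ease it down on the carrier's bare end without letting it snap (never above 24 N on the carrier), and let go, leaving the things standing round about undisturbed.

Things in the scene. Friction and masses are not known exactly. Their poses are not given: they have to be found in the camera images.
- jig: soldering jig, fixed: dark base plate 135 x 92 mm with bed, two side guides, end stop and spring clip. Origin on the work surface, on its centre line; x = the way the carrier slides in, z up. Base: x -45 to +90 mm, top z 12. Bed: 66 mm wide, flat top z 16 from x -37, near edge sloped. The steel end stop (end_stop) is rigid, but set differently each time.
- guide_mouth (a point): where the aluminium side guides begin: on the bed (jig x -10, z 16 mm), axes as the jig's. Walls 57 mm apart to jig x 37; lips over them 49 mm apart with 10 mm of height beneath: the carrier enters only from the -x end. Flared mouth from jig x -24. The stop's face is locked somewhere from jig x 13 to 29 mm; its place is not reported: feel for it.
- jig_shoe (a joint): brass sprung shoe with 24 degree ramps in the -y guide wall, 0 to 5 mm pushed in (m); out it stands 4 mm proud of the wall and yields at 1 N/mm. The carrier meets its ramp when the bare end is at about jig x 1 mm and its flat at 7; from there the carrier drags by 1 to 6 N before any stop is felt (more if it is held askew or pressed down).
- clip_grip_centre (a point): centre of the red barrel grip, the clip's handle: 24 mm long along jig y, 16 mm thick, free to spin on its pin; a 6 mm stem below, 26 mm of free height beside it. Clip down: jig x 12, y 0, z 66 mm. It swings about the hinge line (along jig y, at jig x 50, z 36 mm), 48 mm from it, up and over to jig x 79, z 75 mm.
- clip_foot: the clip's black foot, a bar 24 mm long along y and 6 mm thick, which bears on the carrier at jig x 9 mm, z 24 mm; origin at its underside, 41 mm from the hinge line
- jig_clip (a joint): angle of the spring clip, rad: 0 = down with nothing beneath (foot 5 mm above the bed), about 0.07 = resting on the carrier, 1.55 = fully up; it grows as the grip goes up and over to +x. A spring turns it with about 0.3 N m (7 N at the grip): shut below 0.8 rad, open above, so it stays at either end and snaps there if let go between; dropped from 2 mm the foot hits with 18 N.
- carrier_grip (a point): centre of the blue grip block (14 x 26 x 22 mm along the carrier's x, y, z; 19 mm above the carrier's underside) at the -x end of the loose black carrier. Take it across its 26 mm. The carrier is a plate 112 x 54 x 8 mm, about 0.1 kg; x points along it to its bare end, z up. A green board with parts up to 12 mm above the plate lies between block and bare end.
- bare_end (a point): middle of the carrier's bare end face, 104 mm from the grip block's centre along x, 4 mm above its underside; the 20 mm of plain plate before it goes in first and under the clip, and this face meets the end stop
- carrier: the same carrier; origin under the middle of the plate, axes as above
- carton_a: tall brown carton between carrier and jig, 260 x 340 x 222 mm along its x, y, z; origin under its middle; keep the hand and the carrier in front of it
- wall_shelf: wooden wall shelf with tins over the back of the work surface: its board, 230 x 830 x 20 mm, is centred 190 mm above this origin (underside 0.57 m over the surface, front edge at x 0.57); keep the arm below or in front of it
- bottle_centre (a point): flux bottle, 34 mm round and 94 mm tall, standing behind the jig; point 30 mm up on its axis
- tip_cleaner: round tin with brass wool, 81 mm across and 61 mm tall, standing behind the jig; origin under its middle
- bits_tin: open tin, 57 mm round and 30 mm tall, at the back on the left; origin under its middle

How it is judged:
On the way, in this order (a step that is already met when the one before it is completed fails the run):
1. the clip is up and stays up (value of joint jig_clip above 1.4 rad), for 0.2 s.
2. with the clip up, the carrier lies home in the guides and is pressed on the end stop with more than 2 N (horizontal distance between bare_end and end_stop below 0.0076 m and y of carrier in the frame of jig between -0.003 and 0.003 m and z of carrier in the frame of jig between 0.014 and 0.018 m and angle between the x axis of carrier and the x axis of jig, either way round below 0.06 rad and angle between carrier's own z axis and vertical below 0.06 rad and value of joint jig_clip above 1.3 rad and contact force between carrier and end_stop above 2 N), for 0.1 s.
At the end, for the whole second after the job is handed in: The carrier lies flat between the guides, bare end in, within about 1.5 mm of the end stop (its end face at most 7.6 mm from the middle of the 12 mm thick stop) and straight (0.06 rad), at rest; the clip is down and its foot presses on the carrier (more than 3 N) (horizontal distance between bare_end and end_stop below 0.0076 m and y of carrier in the frame of jig between -0.003 and 0.003 m and z of carrier in the frame of jig between 0.014 and 0.018 m and angle between the x axis of carrier and the x axis of jig, either way round below 0.06 rad and angle between carrier's own z axis and vertical below 0.06 rad and value of joint jig_clip between 0.03 and 0.12 rad and contact force between clip_foot and carrier above 3 N and linear speed of carrier below 0.02 m/s); the robot touches nothing.
It fails at once if the carrier is pressed on the end stop with more than 12 N (contact force between carrier and end_stop above 12 N).
It fails at once if the clip snaps or is pressed on the carrier with more than 24 N (contact force between clip_foot and carrier above 24 N).
It fails at once if the flux bottle, the brass-wool tin or the open tin is shifted by more than 20 mm or upset (distance of any of bottle_centre, tip_cleaner, bits_tin from where it was at the start of the episode above 0.02 m).
It also fails if it takes over 72 s, if anything falls off the work surface, if the arm or the gripper's body presses on something with over 40 N, if the wrist force passes 120 N, or if a joint passes its speed limit or range.

## Working session

There is one attempt and no reset: what is moved stays moved. The work goes in short steps, Python scripts to look and compute and a tool call to move; the robot and the scene stay as the last step left them, time stands still between calls to the robot, and variables do not carry over. Pictures are saved under pics/ and viewed, at most 10 in all, crops included, and the job is handed in when it is done.

Besides the shell and the picture viewer there is one more tool, called after "Emit:" as a command line: name --argument value ..., lists and objects as JSON in quotes. move_arm: Moves the arm, as the interface text tells. Its arguments: {"type":"object","properties":{"series":{"type":"array","items":{"type":"array","items":{"type":"array","items":{"type":"number"}}}}},"required":["series"]}

```bash
mkdir -p pics; ls
cat > h.py <<'E'
import numpy as np, cv2
from bench import ctrl, camera, calibration, order, outline_of
def cal(n):
    c=calibration(n); R,_=cv2.Rodrigues(np.array(c["rvec"],float)); return np.array(c["intrinsics"],float),R,np.array(c["tvec"],float).ravel()
def pts(n,depth,mask):
    K,R,t=cal(n); v,u=np.nonzero(mask&(depth>0)); z=depth[v,u]
    c=np.stack([(u-K[0,2])/K[0,0]*z,(v-K[1,2])/K[1,1]*z,z],1)
    return (c-t)@R, np.stack([u,v],1)
def proj(n,P):
    K,R,t=cal(n); c=np.atleast_2d(P)@R.T+t; p=c@K.T; return p[:,:2]/p[:,2:]
E
python3 - <<'E'
from h import *
for n in ("scene","top"):
    im,d=camera(n); cv2.imwrite(f"pics/{n}0.png",im); np.save(f"{n}0.npy",d)
    K,R,t=cal(n); print(n,(-R.T@t).round(3),R[2].round(2),K[0,0])
    for o in ["jig","clip_grip_centre","carrier","carrier_grip","clip_foot","end_stop","carton_a","bottle_centre","tip_cleaner","bits_tin"]:
        try: r=outline_of(o,n)
        except Exception as e: print(o,e); continue
        for q in r[:2]:
            m=np.asarray(q["region"],bool); P,_=pts(n,d,m)
            print(o,round(q["conf"],2),np.round(q["bbox"]),np.median(P,0).round(3) if len(P) else None,np.percentile(P,3,axis=0).round(3) if len(P) else '',np.percentile(P,97,axis=0).round(3)if len(P) else '')
o=ctrl.get_obs(); print(o)
E
```

```text
pics
scene [-0.418  0.112  1.212] [ 0.7  -0.07 -0.71] 620.9347202919536
jig 0.75 [461. 323.  53.  56.] [ 0.456 -0.316  0.018] [ 0.401 -0.376  0.008] [ 0.526 -0.263  0.069]
clip_grip_centre 0.76 [464. 315.  11.  23.] [ 0.461 -0.318  0.042] [ 0.448 -0.346  0.024] [ 0.498 -0.304  0.075]
carrier 0.64 [200. 367.  30.  44.] [0.41  0.3   0.007] [0.358 0.271 0.001] [0.465 0.328 0.03 ]
carrier_grip 0.89 [202. 372.  35.  43.] [0.41  0.3   0.007] [0.359 0.271 0.   ] [0.466 0.329 0.03 ]
end_stop it knows: bare_end, bits_tin, bottle_centre, carrier, carrier_grip, carton, clip_foot, clip_grip_centre, guide_mouth, jig, jig_clip, jig_shoe, tip_cleaner, wall_shelf
carton_a 0.35 [202. 371.  32.  43.] [0.411 0.3   0.007] [0.359 0.271 0.001] [0.466 0.328 0.03 ]
bottle_centre 0.45 [404. 272.  11.  24.] [ 0.619 -0.209  0.05 ] [ 0.459 -0.223  0.001] [ 0.638 -0.153  0.213]
tip_cleaner 0.68 [440. 267.  32.  26.] [ 0.631 -0.312  0.029] [ 0.614 -0.35   0.001] [ 0.66  -0.278  0.054]
bits_tin 0.96 [202. 300.  29.  23.] [0.619 0.307 0.014] [ 0.584  0.282 -0.001] [0.643 0.334 0.031]
bits_tin 0.32 [440. 270.  34.  
[... 725 characters left out ...]
'q': array([-1.40433216e+00,  1.80792463e-01,  1.60698431e+00, -8.94874845e-06,
        1.35379319e+00, -2.06286608e-01]), 'dq': array([-6.67957263e-05,  1.07589881e-03,  1.40522470e-03,  9.29383716e-04,
       -8.32923583e-04,  1.55850568e-03]), 'joint_efforts': array([-4.43578665e-04, -4.44857275e+01, -3.51687634e+01, -2.21021960e-04,
        5.30356901e-04, -1.70919215e-06]), 'eef_pos': array([ 0.20942746, -0.53553122,  0.19370029]), 'eef_rot': array([ 1.12569767e-05,  9.82682145e-01,  1.85299225e-01, -4.59448402e-06]), 'wrist_force': array([-0.02174885,  0.91208125, -0.12794372]), 'torque': array([ 0.01987997, -0.00806558,  0.0181169 ]), 'grasp_force': 0.0, 'opening': 1.0011826997036664}
```

Run:
```python
from h import *
s=cv2.imread("pics/scene0.png"); 
a=cv2.resize(s[265:385,410:530],(480,480),interpolation=cv2.INTER_CUBIC); b=cv2.resize(s[330:410,160:240],(320,320),interpolation=cv2.INTER_CUBIC)
c=np.zeros((600,800,3),np.uint8); c[:480,:480]=a; c[:320,480:]=b
t=cv2.imread("pics/top0.png"); e=cv2.resize(t[290:345,385:445],(300,275),interpolation=cv2.INTER_CUBIC); c[325:600,490:790]=e
cv2.imwrite("pics/c1.png",c)
```

```text
(no output)
```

View pics/scene0.png

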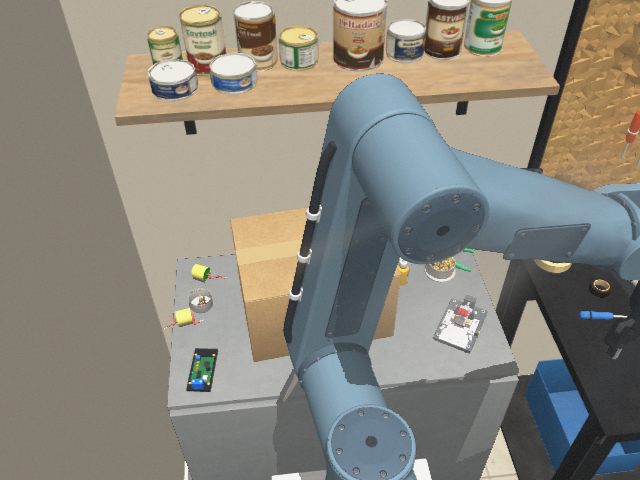

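View pics/c1.png

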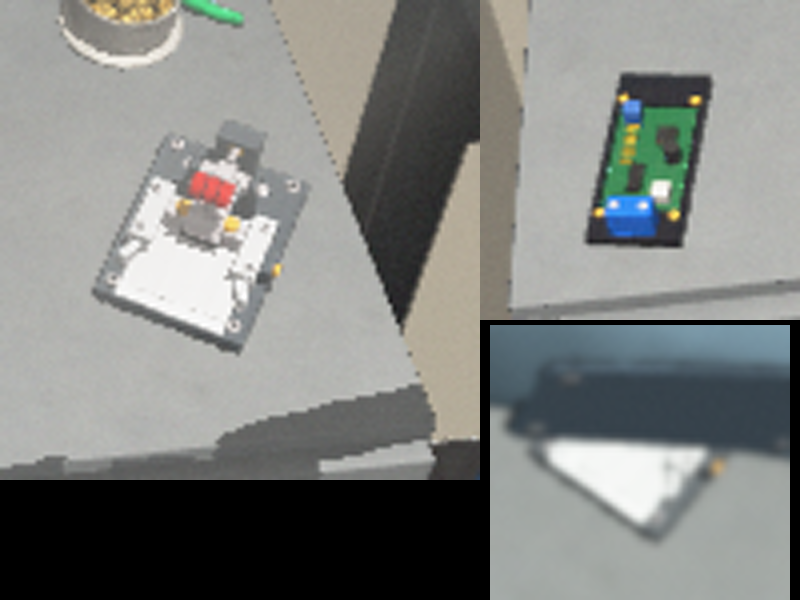

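Run:
```python
from h import *
d=np.load("scene0.npy"); im=cv2.imread("pics/scene0.png")
P,uv=pts("scene",d,np.ones(d.shape,bool))
def rect(m,n):
    r=cv2.minAreaRect((P[m][:,:2]*1000).astype(np.float32)); print(n,m.sum(),r,np.round(cv2.boxPoints(r),1).tolist())
J=(P[:,0]>.36)&(P[:,0]<.57)&(P[:,1]>-.42)&(P[:,1]<-.22)
t=J&(P[:,0]<.40); tt=J&(P[:,2]<.005); print("table z",np.median(P[tt][:,2]),P[tt][:,2].std())
rect(J&(P[:,2]>.0075)&(P[:,2]<.035),"base"); 
col=im[uv[:,1],uv[:,0]].astype(int)
white=J&(col.min(1)>190)&(P[:,2]<.022)&(P[:,2]>.01); rect(white,"bed"); print(np.median(P[white][:,2]))
red=J&(col[:,2]>150)&(col[:,1]<90); print("red",P[red].mean(0),np.percentile(P[red],[5,50,95],axis=0).round(4)); rect(red,"red")
C=(P[:,0]>.32)&(P[:,0]<.52)&(P[:,1]>.23)&(P[:,1]<.37)
rect(C&(P[:,2]>.004)&(P[:,2]<.013),"carrier")
blue=C&(col[:,0]>150)&(col[:,2]<90)&(P[:,0]<.4); print(blue.sum(),np.percentile(P[blue],[5,50,95],axis=0).round(4)); rect(blue&(P[:,2]>.025),"blue")
```

```text
table z 0.00036323000805646866 0.0024470034940813432
base 1495 ((467.1057434082031, -321.2521057128906), (170.22201538085938, 183.4862060546875), 74.84252166748047) [[356.29998779296875, -379.3999938964844], [533.4000244140625, -427.3999938964844], [577.9000244140625, -263.1000061035156], [400.79998779296875, -215.10000610351562]]
bed 499 ((464.75213623046875, -319.21441650390625), (77.94738006591797, 132.83868408203125), 55.92813491821289) [[387.8999938964844, -314.29998779296875], [497.8999938964844, -388.70001220703125], [541.5999755859375, -324.1000061035156], [431.6000061035156, -249.6999969482422]]
0.015802151656598196<stdin>:11: RuntimeWarning: Mean of empty slice.
  ret = um.true_divide(
Traceback (most recent call last):
IndexError: index -1 is out of bounds for axis 0 with size 0
```

```bash
cat >> h.py <<'E'
from scipy.optimize import least_squares
def fit2d(n,model,uv,x0):
    f=lambda p:(proj(n,tf(p,model))-uv).ravel()
    r=least_squares(f,x0); return r.x, r.fun
def tf(p,M):
    c,s=np.cos(p[2]),np.sin(p[2]); M=np.atleast_2d(M); return np.c_[p[0]+c*M[:,0]-s*M[:,1],p[1]+s*M[:,0]+c*M[:,1],M[:,2]]
def overlay(n,im,polys,box,k,fn):
    r0,r1,c0,c1=box; a=cv2.resize(im[r0:r1,c0:c1],None,fx=k,fy=k,interpolation=cv2.INTER_CUBIC)
    for P,col in polys:
        q=((proj(n,P)+.5-[c0,r0])*k).round().astype(int); cv2.polylines(a,[q.reshape(-1,1,2)],True,col,1)
    cv2.imwrite(fn,a); return a
def jigpolys(p,th=0.):
    z=.012; B=[[-.045,-.046,z],[-.045,.046,z],[.09,.046,z],[.09,-.046,z]]
    B2=[[-.037,-.033,.016],[-.037,.033,.016],[.05,.033,.016],[.05,-.033,.016]]
    a=np.arctan2(.030,-.038)-th; gx,gz=.05+.0484*np.cos(a),.036+.0484*np.sin(a)
    G=[[gx,-.012,gz+.008],[gx,.012,gz+.008]]
    return [(tf(p,B),(0,255,0)),(tf(p,B2),(255,0,255)),(tf(p,G),(255,255,0))]
def carpolys(p,z=0.):
    T=[[-.056,-.027,z+.008],[.056,-.027,z+.008],[.056,.027,z+.008],[-.056,.027,z+.008]]
    b=-.048; Bk=[[b-.007,-.013,z+.03],[b+.007,-.013,z+.03],[b+.007,.013,z+.03],[b-.007,.013,z+.03]]
    return [(tf(p,T),(0,0,255)),(tf(p,Bk),(255,255,255))]
E
python3 - <<'E'
from h import *
im=cv2.imread("pics/scene0.png")
uv=np.array([[97,290],[240,346],[308,183],[170,133]])/4-.5+[410,265]
M=np.array([[-.045,.046,.012],[-.045,-.046,.012],[.09,-.046,.012],[.09,.046,.012]])
p,e=fit2d("scene",M,uv,[.44,-.31,-.5]); print("jig",p,e.round(1))
uvc=np.array([[620-480,75],[712-480,76],[683-480,245],[586-480,240]])/4-.5+[160,330]
Mc=np.array([[.056,.027,.008],[.056,-.027,.008],[-.056,-.027,.008],[-.056,.027,.008]])
pc,ec=fit2d("scene",Mc,uvc,[.41,.3,0]); print("car",pc,ec.round(1))
a=overlay("scene",im,jigpolys(p),(275,360,425,495),6,"pics/x.png"); b=overlay("scene",im,carpolys(pc),(340,395,175,230),5,"pics/x2.png")
c=np.zeros((510,720,3),np.uint8); c[:510,:420]=a; c[:275,430:705]=b; cv2.imwrite("pics/c2.png",c)
hsv=cv2.cvtColor(im,cv2.COLOR_BGR2HSV); d=np.load("scene0.npy")
m=(hsv[...,1]>140)&((hsv[...,0]<8)|(hsv[...,0]>172)); m[:,:440]=0; m[:,490:]=0; m[:290]=0; m[350:]=0
P,q=pts("scene",d,m); print(len(P),np.median(P,0),q.mean(0)); print(proj("scene",tf(p,[[.012,0,.070]])))
E
```

```text
jig [ 0.44875294 -0.30818195 -0.58705348] [-0.9 -0.4  0.9  0.1  0.6  0.4 -0.7 -0.1]
car [ 0.41301277  0.29961802 -0.14200328] [ 0.1  0.1 -0.   0.3 -0.1 -0.5  0.   0.2]
26 [ 0.4576467  -0.31397194  0.07221309] [462.73076923 311.15384615]
[[462.85878083 311.27421829]]
```

View pics/c2.png

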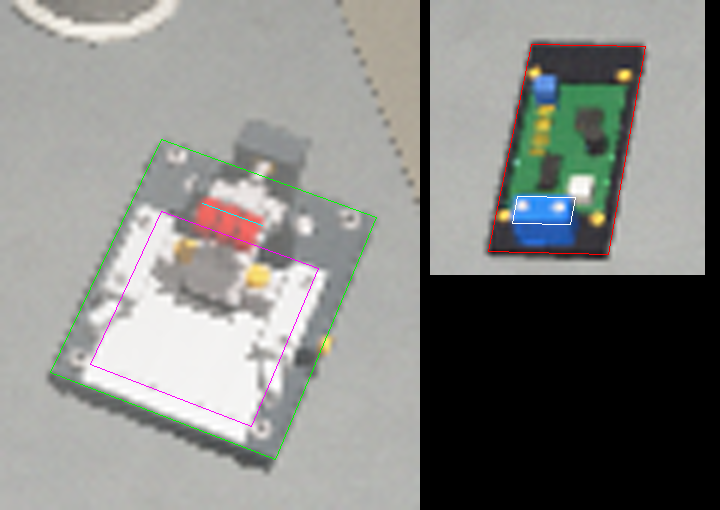

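```bash
cat >> h.py <<'E'
JIG=np.array([.44875,-.30818,-.58705])
def yaw_of(q): return 2*np.arctan2(q[2],q[1])
def J(x,y,z): return tf(JIG,[[x,y,z]])[0]
def plan(tgt,yaw,frm=None,fy=None):
    o=ctrl.get_obs(); p=o["eef_pos"] if frm is None else np.array(frm); y=yaw_of(o["eef_rot"]) if fy is None else fy
    d=np.array(tgt)-p; c,s=np.cos(y),np.sin(y)
    sh=np.array([c*d[0]+s*d[1], s*d[0]-c*d[1], -d[2]])*1000
    t=-(yaw-y); print("shift",sh.round(1),"turn",round(t,3),"now",p.round(4),round(y,4)); return sh,t
def fj():
    o=ctrl.get_obs(); f=o["wrist_force"]; c,s=np.cos(JIG[2]),np.sin(JIG[2]); d=o["eef_pos"]-[JIG[0],JIG[1],0]
    print("t",round(o["time_s"],2),"Fjig",np.round([c*f[0]+s*f[1],-s*f[0]+c*f[1],f[2]],2),"TCPjig",(np.array([c*d[0]+s*d[1],-s*d[0]+c*d[1],d[2]])*1000).round(2),"yaw",round(yaw_of(o["eef_rot"]),4),"open",round(o["opening"],3),"gf",round(o["grasp_force"],1))
E
python3 - <<'E'
from h import *
d=np.load("scene0.npy"); P,uv=pts("scene",d,np.ones(d.shape,bool))
m=(P[:,0]>.3)&(P[:,0]<.62)&(P[:,1]>-.2)&(P[:,1]<.25)&(P[:,2]>.03)&(P[:,2]<.2)&(uv[:,0]<345)
print(np.percentile(P[m],[1,5,50,95,99],axis=0).round(3))
print(J(.012,0,.066),J(.079,0,.075)); plan(J(.012,0,.12),JIG[2]+np.pi)
E
```

```text
[[0.419 0.098 0.032]
 [0.421 0.106 0.04 ]
 [0.426 0.145 0.125]
 [0.432 0.182 0.193]
 [0.542 0.196 0.198]]
[ 0.45874094 -0.31482689  0.066     ] [ 0.51452369 -0.35193868  0.075     ]
shift [ 312.6 -114.8   73.7] turn -2.182 now [ 0.2094 -0.5355  0.1937] 0.3728
```

Emit:
move_arm --series '[[[1, 31, -11, 4, -0.11], [1, 62, -23, 8, -0.22], [1, 94, -34, 12, -0.33], [1, 125, -46, 16, -0.44], [1, 156, -57, 20, -0.55], [1, 188, -69, 24, -0.66], [1, 219, -80, 28, -0.77], [1, 250, -92, 32, -0.88], [1, 281, -103, 36, -0.99], [1, 312.6, -114.8, 40, -1.1]]]'

```text
time_s: 1.83
eef_pos: [0.4599, -0.3136, 0.1537]
eef_rot: [0.0, 0.739, 0.674, -0.0]
wrist_force: [0.4, -0.7, 1.2]
opening: 1.002
grasp_force: 0.0
```

Run:
```python
from h import *
fj(); plan(J(.012,0,.12),JIG[2]+np.pi)
```

```text
t 1.83 Fjig [ 0.73 -0.35  1.17] TCPjig [ 12.28   1.61 153.71] yaw 1.4781 open 1.002 gf 0.0
shift [-1.3 -1.  33.7] turn -1.076 now [ 0.4599 -0.3136  0.1537] 1.4781
```

Emit:
move_arm --series '[[[1, 0, 0, 5, -0.12], [1, 0, 0, 10, -0.24], [1, 0, 0, 15, -0.36], [1, 0, 0, 20, -0.48], [1, 0, 0, 25, -0.6], [1, 0, 0, 30, -0.72], [1, 0, 0, 32, -0.84], [1, 0, 0, 34, -0.96], [1, 0, 0, 34, -1.082], [1, 0, 0, 34, -1.082]]]'

```text
time_s: 2.67
eef_pos: [0.4587, -0.3147, 0.1195]
eef_rot: [-0.0, 0.287, 0.958, 0.0]
wrist_force: [-0.1, -0.4, 0.4]
opening: 1.002
grasp_force: 0.0
```

Run:
```python
from h import *
fj(); im,d=camera("scene"); a=overlay("scene",im,jigpolys(JIG),(255,365,410,510),6,"pics/h1.png")
im,d=camera("top"); b=overlay("top",im,jigpolys(JIG),(270,350,370,450),6,"pics/h2.png")
```

```text
t 2.67 Fjig [ 0.13 -0.43  0.42] TCPjig [1.1890e+01 1.0000e-01 1.1952e+02] yaw 2.5592 open 1.002 gf 0.0
```

View pics/h1.png

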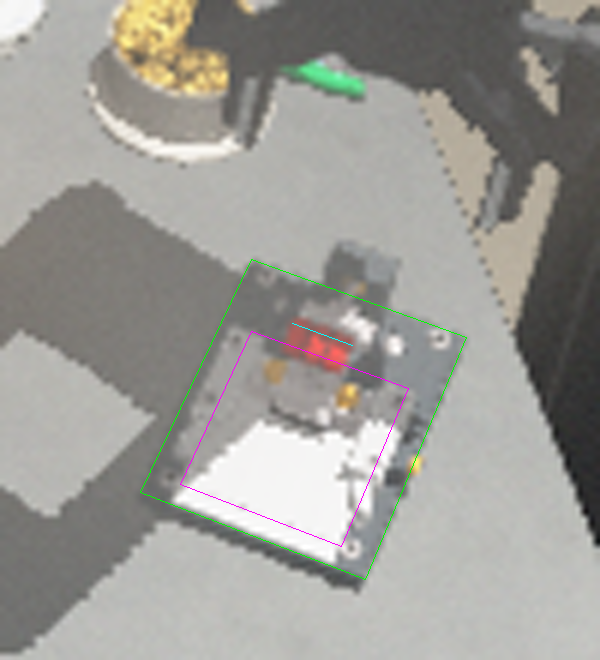

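Emit:
move_arm --series '[[[0.6, 0, 0, 10, 0], [0.6, 0, 0, 20, 0], [0.6, 0, 0, 35, 0], [0.6, 0, 0, 50, 0], [0.6, 0, 0, 60, 0], [0.6, 0, 0, 67, 0], [0.6, 0, 0, 70, 0], [0.25, 0, 0, 70, 0], [0, 0, 0, 70, 0], [0, 0, 0, 70, 0]]]'

```text
time_s: 3.6
eef_pos: [0.4593, -0.3153, 0.0505]
eef_rot: [0.001, 0.289, 0.957, -0.0]
wrist_force: [-0.3, 0.1, -0.6]
opening: 0.177
grasp_force: 0.0
```

Emit:
move_arm --series '[[[0, 0, 0, 0, 0], [0, 0, 0, 0, 0], [0, 0, 0, 0, 0], [0, 0, 0, 0, 0], [0, 0, 0, 0, 0], [0, 0, 0, 0, 0], [0, 0, 0, 0, 0], [0, 0, 0, 0, 0], [0, 0, 0, 0, 0], [0, 0, 0, 0, 0]]]'

```text
time_s: 4.43
eef_pos: [0.4587, -0.3147, 0.0497]
eef_rot: [-0.0, 0.289, 0.957, 0.0]
wrist_force: [-0.5, -0.1, 0.3]
opening: -0.005
grasp_force: 0.0
```

Run:
```python
from h import *
fj()
for n,r in (("start",0),):
    for k in range(1,11):
        a0=np.arctan2(30,-38); 
        print([[round(-(50+48.4*np.cos(a0-th)-12),1),round(-(36+48.4*np.sin(a0-th)-66),1)] for th in [k*.155]])
```

```text
t 4.43 Fjig [-0.34 -0.3   0.33] TCPjig [11.94  0.09 49.66] yaw 2.5548 open -0.005 gf 0.0
[[np.float64(-5.1), np.float64(-5.5)]]
[[np.float64(-11.0), np.float64(-10.1)]]
[[np.float64(-17.5), np.float64(-13.8)]]
[[np.float64(-24.5), np.float64(-16.5)]]
[[np.float64(-31.8), np.float64(-18.0)]]
[[np.float64(-39.3), np.float64(-18.4)]]
[[np.float64(-46.8), np.float64(-17.6)]]
[[np.float64(-54.0), np.float64(-15.7)]]
[[np.float64(-60.9), np.float64(-12.6)]]
[[np.float64(-67.2), np.float64(-8.6)]]
```

Run:
```python
from h import *
im,d=camera("scene"); a=overlay("scene",im,jigpolys(JIG),(255,365,410,510),6,"pics/h3.png")
im,d=camera("top"); b=overlay("top",im,jigpolys(JIG),(270,350,370,450),6,"pics/h4.png")
c=np.zeros((600,800,3),np.uint8); c[:600,:480]=cv2.resize(a,None,fx=.8,fy=.8)[:600,:480] if a.shape[0]*.8>=600 else 0
a=cv2.resize(a,(436,480)); b=cv2.resize(b,(360,360)); c[:]=0; c[:480,:436]=a; c[:360,440:]=b; cv2.imwrite("pics/c3.png",c)
```

```text
(no output)
```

View pics/c3.png

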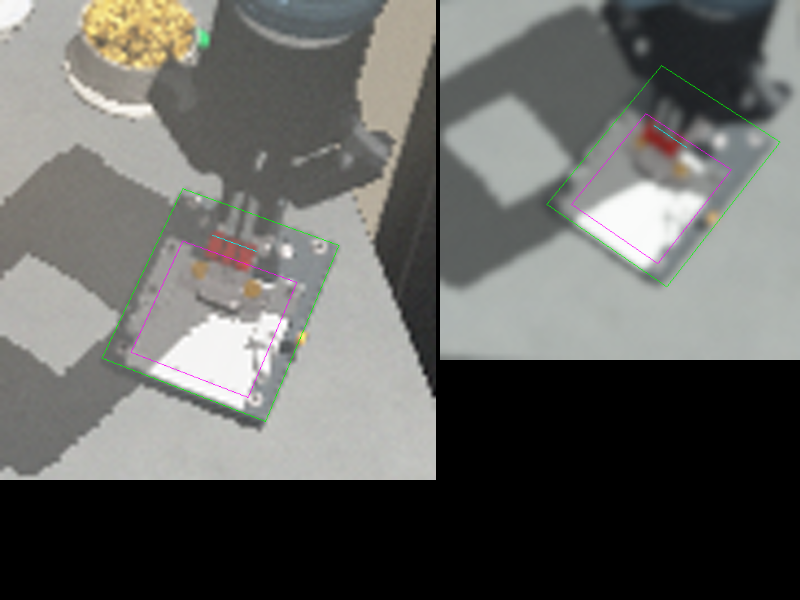

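Run:
```python
from h import *
for n in ("scene","top"):
    im,d=camera(n); P,uv=pts(n,d,np.ones(d.shape,bool))
    print(n,"TCP px",proj(n,[J(.012,0,.05),J(.012,0,.066),J(.012,0,.1)]).round(1).tolist())
    hsv=cv2.cvtColor(im,cv2.COLOR_BGR2HSV)[uv[:,1],uv[:,0]]
    c,s=np.cos(JIG[2]),np.sin(JIG[2]); Q=np.c_[(P[:,:2]-JIG[:2])@np.array([[c,-s],[s,c]]),P[:,2]]*1000
    near=(abs(Q[:,0]-15)<70)&(abs(Q[:,1])<60)
    red=near&(hsv[:,1]>120)&((hsv[:,0]<8)|(hsv[:,0]>172)); print("red jig",red.sum(),np.percentile(Q[red],[5,50,95],axis=0).round(1).tolist(),uv[red].mean(0))
    for a,b in((50,70),(70,80),(80,90),(90,100),(100,115),(115,130)):
        m=near&(Q[:,2]>a)&(Q[:,2]<b)&~red; print(a,b,m.sum(),np.percentile(Q[m],[5,50,95],axis=0).round(1).tolist() if m.sum() else '', uv[m].mean(0).round(0) if m.sum() else '')
```

```text
scene TCP px [[461.5, 316.6], [462.6, 312.3], [464.9, 303.1]]
red jig 8 [[4.2, -10.3, 65.9], [7.7, -8.0, 69.3], [10.8, -1.0, 71.6]] [465.125 313.875]
50 70 23 [[1.3, -11.1, 54.8], [6.3, -0.7, 66.1], [14.6, 10.9, 69.9]] [462. 314.]
70 80 42 [[3.0, -11.2, 70.4], [9.5, 2.3, 73.1], [15.8, 10.7, 76.9]] [463. 311.]
80 90 1 [[4.0, -0.1, 87.2], [4.0, -0.1, 87.2], [4.0, -0.1, 87.2]] [463. 309.]
90 100 21 [[-1.4, -14.7, 90.8], [2.5, -2.6, 96.9], [7.9, 9.2, 99.8]] [465. 307.]
100 115 56 [[-1.7, -14.9, 100.7], [3.0, -4.0, 106.1], [8.1, 8.9, 114.0]] [466. 304.]
115 130 50 [[-1.7, -16.1, 115.7], [2.9, -2.2, 122.7], [13.1, 9.8, 128.8]] [466. 300.]
top TCP px [[419.3, 303.9], [420.2, 301.1], [422.0, 295.1]]
red jig 23 [[2.2, -5.7, 64.9], [6.6, 3.8, 73.0], [10.7, 13.5, 76.0]] [418.39130435 300.7826087 ]
50 70 7 [[2.3, -6.6, 53.9], [5.3, -0.1, 63.8], [34.8, 9.7, 67.9]] [420. 302.]
70 80 12 [[4.5, -8.6, 71.7], [11.3, 4.0, 73.0], [16.3, 15.2, 76.2]] [419. 299.]
80 90 0  
90 100 14 [[-1.3, -9.3, 91.6], [1.8, -1.3, 97.5], [7.9, 9.2, 99.7]] [420. 298.]
100 115 25 [[-1.0, -12.7, 101.3], [2.3, -1.1, 108.9], [9.8, 12.2, 113.0]] [421. 296.]
115 130 28 [[-2.6, -12.0, 115.6], [1.5, 2.1, 123.4], [7.1, 10.1, 129.8]] [422. 293.]
```

Run:
```python
from h import *
im,d=camera("scene"); a=cv2.resize(im[280:330,445:490],None,fx=11,fy=11,interpolation=cv2.INTER_NEAREST); cv2.imwrite("pics/z1.png",a)
print((d[296:318,458:472]*1000).astype(int))
```

```text
[[1577 1577 1577 1406 1402 1403 1401 1402 1397 1408 1412 1391 1391 1394]
 [1581 1576 1577 1407 1407 1398 1403 1401 1401 1410 1401 1399 1402 1391]
 [1575 1573 1572 1418 1402 1405 1410 1405 1414 1418 1401 1392 1400 1397]
 [1570 1570 1574 1425 1425 1420 1405 1413 1407 1415 1406 1390 1400 1396]
 [1566 1568 1567 1422 1419 1422 1413 1414 1411 1409 1409 1406 1396 1397]
 [1564 1551 1424 1421 1426 1419 1416 1406 1415 1407 1410 1406 1403 1395]
 [1550 1507 1430 1426 1424 1420 1417 1414 1412 1411 1412 1409 1410 1414]
 [1551 1502 1431 1429 1429 1416 1420 1415 1420 1412 1406 1411 1421 1412]
 [1501 1498 1427 1430 1428 1426 1423 1421 1422 1415 1412 1417 1412 1414]
 [1495 1499 1435 1432 1428 1425 1419 1419 1419 1412 1418 1417 1424 1424]
 [1495 1496 1496 1499 1434 1419 1427 1423 1422 1422 1424 1421 1419 1414]
 [1493 1508 1502 1503 1431 1430 1425 1421 1420 1421 1429 1423 1425 1428]
 [1494 1458 1451 1460 1431 1430 1426 1421 1420 1423 1429 1434 1427 1503]
 [1456 1458 1452 1454 1455 1437 1432 1435 1429 1428 1493 1499 1492 1492]
 [1457 1453 1453 1453 1455 1449 1455 1450 1438 1492 1496 1490 1489 1489]
 [1460 1454 1456 1446 1453 1451 1449 1454 1455 1457 1451 1490 1493 1492]
 [1452 1454 1452 1449 1451 1449 1449 1447 1449 1443 1451 1495 1495 1488]
 [1455 1455 1454 1455 1450 1453 1455 1445 1445 1445 1452 1522 1497 1494]
 [1525 1459 1454 1453 1453 1448 1450 1446 1449 1446 1487 1514 1519 1495]
 [1490 1485 1484 1460 1454 1458 1449 1452 1448 1452 1490 1519 1519 1495]
 [1488 1479 1486 1468 1470 1467 1455 1452 1446 1489 1512 1521 1517 1496]
 [1482 1483 1484 1479 1473 1482 1483 1482 1489 1480 1515 1518 1510 1501]]
```

View pics/z1.png

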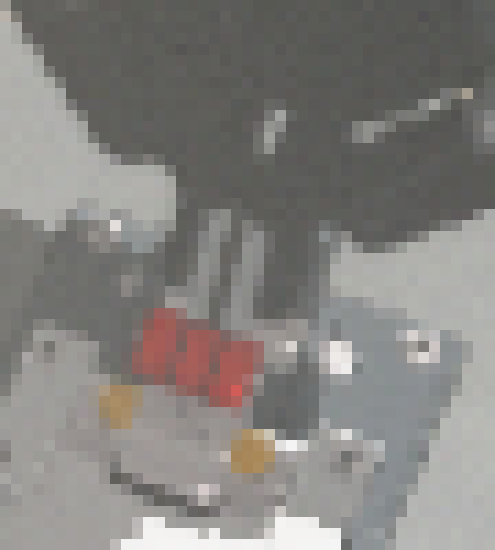

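Run:
```python
from h import *
for z in (.12,.133,.16,.173): print(z,proj("scene",[J(.001,.05,z),J(.001,-.05,z),J(.012,.05,z),J(.012,-.05,z)]).round(1).tolist())
```

```text
0.12 [[443.8, 293.2], [486.2, 308.5], [445.4, 290.0], [487.6, 305.1]]
0.133 [[444.5, 289.5], [487.3, 304.8], [446.1, 286.3], [488.7, 301.4]]
0.16 [[446.2, 281.7], [489.5, 297.0], [447.8, 278.4], [491.0, 293.6]]
0.173 [[446.9, 277.8], [490.6, 293.2], [448.6, 274.6], [492.1, 289.8]]
```

Emit:
move_arm --series '[[[0.6, 0, 0, 0, 0], [0.6, 0, 0, 0, 0], [0.6, 0, 0, 0, 0], [0.6, 0, 0, 0, 0], [0.6, 0, 0, 0, 0], [0.6, 0, 0, 5, 0], [0.6, 0, 0, 10, 0], [0.6, 0, 0, 15, 0], [0.6, 0, 0, 20, 0], [0.6, 0, 0, 20, 0]]]'

```text
time_s: 5.52
eef_pos: [0.4579, -0.3139, 0.028]
eef_rot: [-0.001, 0.289, 0.957, 0.001]
wrist_force: [-0.4, 0.6, -0.1]
opening: 0.598
grasp_force: 0.0
```

Run:
```python
from h import *
fj()
for n in ("scene","top"):
    im,d=camera(n); P,uv=pts(n,d,np.ones(d.shape,bool))
    c,s=np.cos(JIG[2]),np.sin(JIG[2]); Q=np.c_[(P[:,:2]-JIG[:2])@np.array([[c,-s],[s,c]]),P[:,2]]*1000
    for sg in (1,-1):
      for a,b in((50,60),(60,70),(70,80),(80,90),(90,100)):
        m=(abs(Q[:,0]-8)<12)&(sg*Q[:,1]>17)&(sg*Q[:,1]<55)&(Q[:,2]>a)&(Q[:,2]<b); print(n,sg,a,b,m.sum(),np.percentile(Q[m],[5,50,95],axis=0).round(1).tolist() if m.sum() else '')
    cv2.imwrite(f"pics/g_{n}.png",im)
```

```text
t 5.52 Fjig [-0.65  0.25 -0.14] TCPjig [10.76  0.32 28.05] yaw 2.5547 open 0.598 gf 0.0
scene 1 50 60 0 
scene 1 60 70 0 
scene 1 70 80 12 [[-1.2, 22.8, 71.8], [2.1, 27.0, 77.9], [9.7, 35.4, 79.1]]
scene 1 80 90 21 [[-1.2, 23.1, 80.4], [2.2, 26.4, 85.1], [17.8, 33.5, 89.8]]
scene 1 90 100 19 [[-0.5, 22.9, 91.3], [3.5, 28.6, 95.3], [17.7, 35.9, 99.8]]
scene -1 50 60 0 
scene -1 60 70 0 
scene -1 70 80 10 [[-1.6, -38.4, 74.1], [0.7, -33.3, 77.4], [5.6, -29.3, 79.6]]
scene -1 80 90 19 [[-2.4, -41.7, 82.2], [2.3, -36.0, 85.4], [9.0, -30.2, 89.4]]
scene -1 90 100 15 [[-1.5, -41.3, 90.4], [0.9, -33.3, 95.3], [7.7, -28.8, 98.7]]
top 1 50 60 0 
top 1 60 70 0 
top 1 70 80 8 [[-0.7, 26.4, 73.4], [9.7, 27.4, 77.4], [18.4, 30.2, 79.3]]
top 1 80 90 11 [[-2.5, 26.8, 81.3], [3.5, 31.4, 85.3], [17.3, 39.7, 89.7]]
top 1 90 100 12 [[-2.5, 26.6, 91.7], [2.2, 29.9, 95.0], [9.3, 37.3, 99.0]]
top -1 50 60 0 
top -1 60 70 0 
top -1 70 80 5 [[-1.3, -34.5, 76.3], [1.2, -29.1, 77.9], [4.4, -24.2, 79.9]]
top -1 80 90 13 [[-1.3, -37.9, 81.0], [3.6, -33.5, 85.6], [10.7, -27.8, 89.2]]
top -1 90 100 11 [[-1.8, -37.6, 90.5], [3.8, -30.6, 94.9], [9.4, -25.8, 98.8]]
```

Emit:
move_arm --series '[[[0.6, 0, 0, 4, 0], [0.6, 0, 0, 8, 0], [0.6, 0, 0, 12, 0], [0.6, 0, 0, 15, 0], [0.6, 0, 0, 18, 0], [0.6, 0, 0, 18, 0], [0, 0, 0, 18, 0], [0, 0, 0, 18, 0], [0, 0, 0, 18, 0], [0, 0, 0, 18, 0]]]'

```text
time_s: 6.45
eef_pos: [0.4601, -0.3124, 0.0122]
eef_rot: [0.0, 0.289, 0.957, 0.002]
wrist_force: [3.8, 9.4, 5.1]
opening: 0.265
grasp_force: 58.6
```

Run:
```python
from h import *
fj()
```

```text
t 6.45 Fjig [-2.05  9.97  5.06] TCPjig [11.78  2.72 12.22] yaw 2.5544 open 0.265 gf 58.6
```

Emit:
move_arm --series '[[[0, -2.5, 1, -2.8, 0], [0, -5.1, 2.7, -5.5, 0], [0, -8.0, 2.7, -7.9, 0], [0, -11, 2.7, -10.1, 0], [0, -14.2, 2.7, -12.1, 0], [0, -17.5, 2.7, -13.8, 0], [0, -21, 2.7, -15.3, 0], [0, -24.5, 2.7, -16.5, 0], [0, -28.1, 2.7, -17.4, 0], [0, -31.8, 2.7, -18, 0]]]'

```text
time_s: 7.28
eef_pos: [0.4876, -0.3306, 0.0306]
eef_rot: [0.001, 0.289, 0.957, -0.0]
wrist_force: [0.1, 2.6, 2.6]
opening: 0.266
grasp_force: 60.3
```

Run:
```python
from h import *
fj()
```

```text
t 7.28 Fjig [-1.34  2.2   2.58] TCPjig [44.81  2.86 30.61] yaw 2.5545 open 0.266 gf 60.3
```

Emit:
move_arm --series '[[[0, -3.7, 0.3, -0.3, 0], [0, -7.5, 0.5, -0.4, 0], [0, -11.3, 0.5, -0.1, 0], [0, -15, 0.5, 0.4, 0], [0, -18.6, 0.5, 1.2, 0], [0, -22.2, 0.5, 2.3, 0], [0, -25.7, 0.5, 3.8, 0], [0, -29.1, 0.5, 5.4, 0], [0, -32.3, 0.5, 7.4, 0], [0, -35.4, 0.5, 9.4, 0]]]'

```text
time_s: 8.12
eef_pos: [0.5169, -0.35, 0.0203]
eef_rot: [0.0, 0.289, 0.957, -0.0]
wrist_force: [-6.5, 3.4, 19.1]
opening: 0.267
grasp_force: 62.4
```

Emit:
move_arm --series '[[[0, 0, 0, 0, 0], [0, 0, 0, 0, 0], [0, 0, 0, 0, 0], [1, 0, 0, 0, 0], [1, 0, 0, 0, 0], [1, 0, 0, 0, 0], [1, 0, 0, 0, 0], [1, 0, 0, 0, 0], [1, 0, 0, 0, 0], [1, 0, 0, 0, 0]]]'

```text
time_s: 8.95
eef_pos: [0.5164, -0.3492, 0.0201]
eef_rot: [-0.0, 0.289, 0.957, 0.0]
wrist_force: [0.1, -0.5, 0.5]
opening: 1.0
grasp_force: 0.0
```

Run:
```python
from h import *
fj()
```

```text
t 8.95 Fjig [ 0.39 -0.38  0.47] TCPjig [79.03  3.34 20.15] yaw 2.5549 open 1.0 gf 0.0
```

Emit:
move_arm --series '[[[1, 0, 0, -8, 0], [1, 0, 0, -20, 0], [1, 0, 0, -35, 0], [1, 0, 0, -55, 0], [1, 0, 0, -75, 0], [1, 15, 0, -95, 0], [1, 45, 10, -100, 0.06], [1, 80, 25, -100, 0.1], [1, 115, 40, -100, 0.14], [1, 150, 55, -100, 0.18]]]'

```text
time_s: 9.78
eef_pos: [0.4214, -0.2197, 0.1217]
eef_rot: [0.001, 0.375, 0.927, -0.0]
wrist_force: [0.3, -0.2, 1.0]
opening: 1.002
grasp_force: 0.0
```

Run:
```python
from h import *
fj()
y=np.pi-.142
plan([.31,-.05,.13],2.7); plan([.365,.306,.12],y,[.31,-.05,.13],2.7)
im,d=camera("scene"); np.save("s2.npy",d); cv2.imwrite("pics/s2.png",im)
# stop candidates drawn: lines at z .026 for face x=13,21,29
pol=[(tf(JIG,[[x,-.015,.02],[x,.015,.02]]),(0,0,255)) for x in (.013,.029)]
a=overlay("scene",im,jigpolys(JIG,1.55)+pol,(275,350,430,490),8,"pics/h5.png")
```

```text
t 9.78 Fjig [0.31 0.01 1.01] TCPjig [-71.76  58.55 121.66] yaw 2.3723 open 1.002 gf 0.0
shift [198.1  44.4  -8.3] turn -0.328 now [ 0.4214 -0.2197  0.1217] 2.3723
shift [102.4 345.4  10. ] turn -0.3 now [ 0.31 -0.05  0.13] 2.7
```

View pics/h5.png

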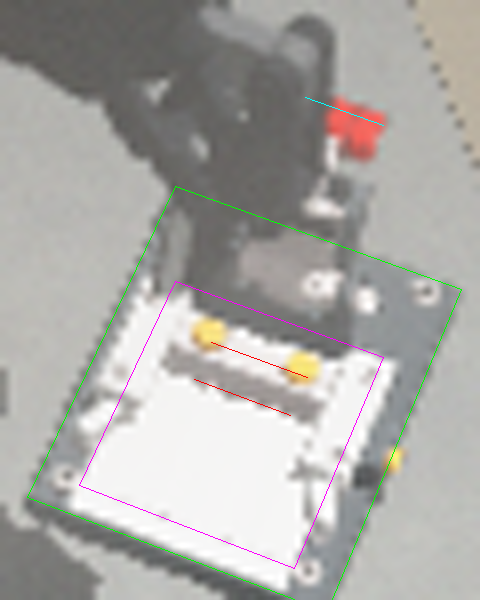

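Emit:
move_arm --series '[[[1, 25, -12, -2, 0], [1, 55, -27, -4, -0.04], [1, 80, -40, -6, -0.08], [1, 95, -40, -8, -0.12], [1, 112, -28, -8, -0.16], [1, 130, -14, -8, -0.2], [1, 147, 1, -8, -0.24], [1, 164, 16, -8, -0.28], [1, 181, 30, -8, -0.31], [1, 198, 44, -8, -0.328]]]'

```text
time_s: 10.67
eef_pos: [0.3106, -0.051, 0.1297]
eef_rot: [0.001, 0.217, 0.976, -0.0]
wrist_force: [0.2, 0.5, 0.4]
opening: 1.001
grasp_force: 0.0
```

Emit:
move_arm --series '[[[1, 10, 33, 1, -0.03], [1, 20, 69, 2, -0.06], [1, 31, 104, 3, -0.09], [1, 41, 139, 4, -0.12], [1, 51, 174, 5, -0.15], [1, 62, 209, 6, -0.18], [1, 72, 244, 7, -0.21], [1, 83, 280, 8, -0.24], [1, 93, 314, 9, -0.27], [1, 102.4, 345.4, 10, -0.3]]]'

```text
time_s: 11.5
eef_pos: [0.3649, 0.3076, 0.1197]
eef_rot: [0.001, 0.068, 0.998, 0.001]
wrist_force: [0.5, -0.8, -0.1]
opening: 1.0
grasp_force: 0.0
```

Run:
```python
from h import *
fj(); CAR=np.array([.41301,.29962,-.142])
im,d=camera("scene"); P,uv=pts("scene",d,np.ones(d.shape,bool))
c,s=np.cos(CAR[2]),np.sin(CAR[2]); Q=np.c_[(P[:,:2]-tf(CAR,[[-.048,0,0]])[0,:2])@np.array([[c,-s],[s,c]]),P[:,2]]*1000
for sg in (1,-1):
  for a,b in((120,150),(150,160),(160,170),(170,180),(180,190),(190,200)):
    m=(abs(Q[:,0])<20)&(sg*Q[:,1]>25)&(sg*Q[:,1]<70)&(Q[:,2]>a)&(Q[:,2]<b); print(sg,a,b,m.sum(),np.percentile(Q[m],[5,50,95],axis=0).round(1).tolist() if m.sum() else '')
plan([*tf(CAR,[[-.048,0,0]])[0,:2],.05],np.pi-.142)
a=overlay("scene",im,carpolys(CAR),(325,400,150,240),7,"pics/h6.png")
```

```text
t 11.5 Fjig [ 0.85 -0.36 -0.06] TCPjig [-410.91  466.27  119.66] yaw 3.0058 open 1.0 gf 0.0
1 120 150 0 
1 150 160 0 
1 160 170 0 
1 170 180 0 
1 180 190 0 
1 190 200 0 
-1 120 150 0 
-1 150 160 0 
-1 160 170 0 
-1 170 180 0 
-1 180 190 0 
-1 190 200 0 
shift [-0.4 -5.4 69.8] turn 0.009 now [0.3658 0.3118 0.1198] 3.0083
```

View pics/h6.png

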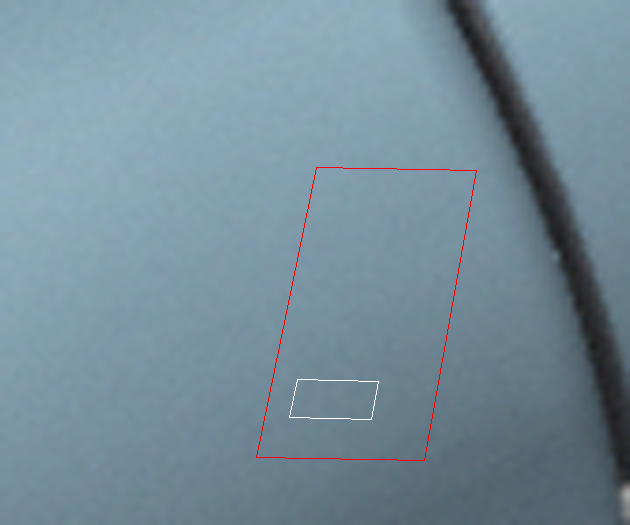

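Emit:
move_arm --series '[[[1, 0, 0, 15, 0.004], [1, 0, 0, 35, 0.009], [1, 0, 0, 55, 0.009], [1, 0, 0, 75, 0.009], [1, 0, 0, 95, 0.009], [1, 0, 0, 112, 0.009], [1, 0, 0, 125, 0.009], [1, 0, 0, 135, 0.009], [1, 0, 0, 142, 0.009], [1, 0, 0, 142, 0.009]]]'

```text
time_s: 12.38
eef_pos: [0.3638, 0.3046, -0.0243]
eef_rot: [-0.0, 0.074, 0.997, -0.0]
wrist_force: [0.6, 0.9, 0.1]
opening: 0.997
grasp_force: 0.0
```

Run:
```python
from h import *
fj(); CAR=np.array([.41301,.29962,-.142])
plan([*tf(CAR,[[-.048,0,0]])[0,:2],-.026],np.pi-.142)
im,d=camera("top"); cv2.imwrite("pics/t6.png",overlay("top",im,carpolys(CAR),(270,340,170,250),7,"pics/h7.png"))
P,uv=pts("top",d,np.ones(d.shape,bool))
c,s=np.cos(CAR[2]),np.sin(CAR[2]); Q=np.c_[(P[:,:2]-tf(CAR,[[-.048,0,0]])[0,:2])@np.array([[c,-s],[s,c]]),P[:,2]]*1000
for sg in (1,-1):
  for a,b in((5,15),(15,25),(25,35),(35,45),(45,60),(60,80)):
    m=(abs(Q[:,0])<25)&(sg*Q[:,1]>25)&(sg*Q[:,1]<70)&(Q[:,2]>a)&(Q[:,2]<b); print(sg,a,b,m.sum(),np.percentile(Q[m],[5,50,95],axis=0).round(1).tolist() if m.sum() else '')
```

```text
t 12.38 Fjig [0.04 1.05 0.14] TCPjig [-410.11  463.13  -24.3 ] yaw 2.9938 open 0.997 gf 0.0
shift [-1.4  2.1  1.7] turn -0.006 now [ 0.3638  0.3046 -0.0243] 2.9938
1 5 15 16 [[-24.5, 25.5, 5.1], [-15.9, 31.4, 6.7], [-1.0, 47.9, 8.2]]
1 15 25 0 
1 25 35 0 
1 35 45 0 
1 45 60 0 
1 60 80 0 
-1 5 15 24 [[-18.1, -68.2, 5.1], [0.3, -52.4, 6.6], [17.0, -26.4, 8.6]]
-1 15 25 0 
-1 25 35 3 [[-11.4, -49.4, 28.5], [-9.5, -48.0, 28.9], [-7.9, -41.9, 29.2]]
-1 35 45 11 [[-14.0, -56.5, 37.0], [-8.4, -52.3, 42.1], [-0.4, -48.2, 43.2]]
-1 45 60 14 [[-15.0, -56.1, 46.6], [-11.2, -49.1, 50.8], [-5.5, -43.6, 58.7]]
-1 60 80 26 [[-15.1, -63.3, 60.8], [-12.0, -51.6, 74.6], [-2.3, -43.8, 79.4]]
```

View pics/h7.png

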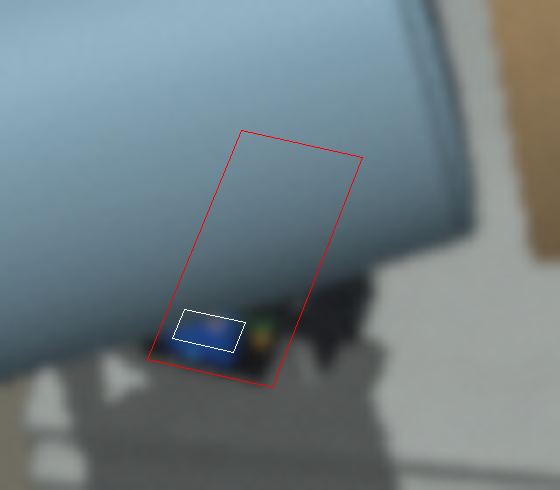

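Emit:
move_arm --series '[[[1, -1, 0, 3, 0], [1, -2, 0, 5, 0], [1, -2, 0, 5, 0], [0, -2, 0, 5, 0], [0, -2, 0, 5, 0], [0, -2, 0, 5, 0], [0, -2, 0, 5, 0], [0, -2, 0, 5, 0], [0, -2, 0, 5, 0], [0, -2, 0, 5, 0]]]'

```text
time_s: 13.27
eef_pos: [0.3664, 0.3049, -0.0282]
eef_rot: [0.0, 0.074, 0.997, 0.0]
wrist_force: [0.1, 0.6, 4.9]
opening: 0.289
grasp_force: 59.3
```

Run:
```python
from h import *
o=ctrl.get_obs(); print(o["wrist_force"].round(2),o["torque"].round(3),o["eef_pos"].round(4)); fj()
```

```text
[0.13 0.61 4.88] [0.095 0.156 0.039] [ 0.3664  0.3049 -0.0282]
t 13.27 Fjig [-0.23  0.58  4.88] TCPjig [-408.12  464.8   -28.24] yaw 2.9939 open 0.289 gf 59.3
```

Emit:
move_arm --series '[[[0, 0, 0, -8, 0], [0, 0, 0, -20, 0], [0, 5, 0, -36, 0], [0, 12, -3, -52, 0.05], [0, 20, -9, -70, 0.15], [0, 28, -16, -88, 0.26], [0, 36, -23, -104, 0.37], [0, 43, -30, -116, 0.48], [0, 48, -37, -124, 0.59], [0, 50.5, -42.6, -128, 0.69]]]'

```text
time_s: 14.1
eef_pos: [0.3093, 0.2696, 0.1005]
eef_rot: [0.0, 0.409, 0.912, 0.0]
wrist_force: [-0.2, 0.3, -1.5]
opening: 0.289
grasp_force: 59.0
```

Run:
```python
from h import *
o=ctrl.get_obs(); print(o["wrist_force"].round(2),o["torque"].round(3)); fj()
p,y=o["eef_pos"],yaw_of(o["eef_rot"])
plan([.31,.13,.1],1.571); plan([.31,.05,.1],1.571); plan([.31,-.18,.1],1.571,[.31,.05,.1],1.571)
```

```text
[-0.16  0.33 -1.47] [0.046 0.05  0.032]
t 14.1 Fjig [-0.32  0.19 -1.47] TCPjig [-436.14  403.74  100.49] yaw 2.2987 open 0.289 gf 59.0
shift [-104.7  -92.3    0.5] turn 0.728 now [0.3093 0.2696 0.1005] 2.2987
shift [-164.4 -145.5    0.5] turn 0.728 now [0.3093 0.2696 0.1005] 2.2987
shift [-230.   -0.   -0.] turn -0.0 now [0.31 0.05 0.1 ] 1.571
```

Emit:
move_arm --series '[[[0, -8, -7, 0, 0.11], [0, -20, -18, 0, 0.23], [0, -36, -32, 0, 0.35], [0, -54, -48, 0, 0.47], [0, -72, -64, 0, 0.59], [0, -91, -81, 0, 0.7], [0, -110, -98, 0, 0.728], [0, -129, -114, 0, 0.728], [0, -147, -130, 0, 0.728], [0, -164, -145.5, 0, 0.728]]]'

```text
time_s: 14.93
eef_pos: [0.3108, 0.0494, 0.0994]
eef_rot: [0.0, 0.705, 0.709, -0.0]
wrist_force: [0.5, 0.7, -1.2]
opening: 0.288
grasp_force: 59.0
```

Emit:
move_arm --series '[[[0, -22, 0, 0, 0], [0, -45, 0, 0, 0], [0, -68, 0, 0, 0], [0, -91, 0, 0, 0], [0, -114, 0, 0, 0], [0, -137, 0, 0, -0.05], [0, -160, 0, 0, -0.12], [0, -185, 0, 0, -0.2], [0, -208, 0, 0, -0.3], [0, -230, 0, 0, -0.4]]]'

```text
time_s: 15.77
eef_pos: [0.312, -0.1805, 0.0994]
eef_rot: [-0.0, 0.549, 0.836, -0.0]
wrist_force: [0.3, -0.6, -0.5]
opening: 0.291
grasp_force: 58.9
```

Run:
```python
from h import *
fj(); plan(J(-.149,.003,.03),JIG[2]+np.pi)
```

```text
t 15.77 Fjig [ 0.57 -0.3  -0.55] TCPjig [-184.61   30.55   99.37] yaw 1.98 open 0.291 gf 58.9
shift [-44.9  -3.8  69.4] turn -0.575 now [ 0.312  -0.1805  0.0994] 1.98
```

Emit:
move_arm --series '[[[0, -4, 0, 5, -0.11], [0, -9, 0, 12, -0.22], [0, -15, -1, 20, -0.33], [0, -21, -1, 29, -0.44], [0, -27, -2, 38, -0.53], [0, -33, -3, 48, -0.583], [0, -39, -3, 57, -0.583], [0, -43, -4, 64, -0.583], [0, -45, -4, 69, -0.583], [0, -45, -4, 69, -0.583]]]'

```text
time_s: 16.6
eef_pos: [0.326, -0.2219, 0.0295]
eef_rot: [-0.001, 0.288, 0.958, 0.001]
wrist_force: [1.0, -0.0, -0.6]
opening: 0.29
grasp_force: 59.2
```

Run:
```python
from h import *
fj(); plan(J(-.139,.003,-.008),JIG[2]+np.pi)
o=ctrl.get_obs(); p=o["eef_pos"]; y=yaw_of(o["eef_rot"])-np.pi
C=np.array([p[0]+.048*np.cos(y),p[1]+.048*np.sin(y),y]); print(C)
im,d=camera("scene"); overlay("scene",im,jigpolys(JIG,1.55)+carpolys(C,p[2]+.0282),(270,380,395,495),6,"pics/h8.png")
im,d=camera("top"); overlay("top",im,jigpolys(JIG,1.55)+carpolys(C,p[2]+.0282),(280,360,370,450),6,"pics/h9.png")
```

```text
t 16.6 Fjig [ 0.85  0.55 -0.59] TCPjig [-150.02    3.86   29.47] yaw 2.5581 open 0.29 gf 59.2
shift [-11.   -0.9  37.5] turn 0.004 now [ 0.326  -0.2219  0.0295] 2.5581
[ 0.36604127 -0.24831691 -0.58345481]
```

View pics/h8.png

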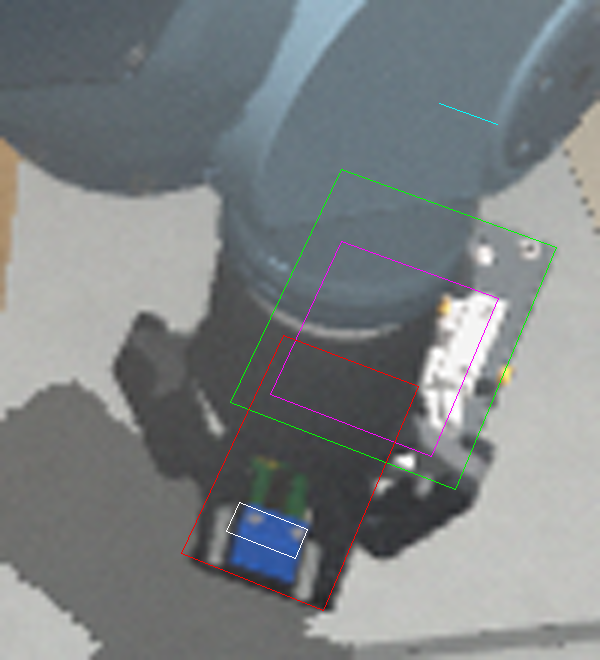

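Emit:
move_arm --series '[[[0, -4, -0.5, 8, 0.002], [0, -8, -0.9, 16, 0.004], [0, -12, -0.9, 24, 0.004], [0, -15, -0.9, 31, 0.004], [0, -16, -0.9, 36, 0.004], [0, -16, -0.9, 38, 0.004], [0, -16, -0.9, 39, 0.004], [0, -16, -0.9, 40, 0.004], [0, -16, -0.9, 40, 0.004], [0, -16, -0.9, 40, 0.004]]]'

```text
time_s: 17.53
eef_pos: [0.3395, -0.232, -0.0095]
eef_rot: [0.0, 0.289, 0.957, -0.0]
wrist_force: [-0.8, 0.2, -0.8]
opening: 0.288
grasp_force: 59.2
```

Run:
```python
from h import *
fj(); print(ctrl.get_obs()["torque"].round(3))
```

```text
t 17.53 Fjig [-0.84 -0.27 -0.83] TCPjig [-133.17    2.94   -9.48] yaw 2.5548 open 0.288 gf 59.2
[-0.001  0.067 -0.049]
```

Emit:
move_arm --series '[[[0, 0, 0, 0.5, 0], [0, 0, 0, 1, 0], [0, 0, 0, 1.5, 0], [0, 0, 0, 2, 0], [0, 0, 0, 2.3, 0], [0, 0, 0, 2.6, 0], [0, 0, 0, 2.6, 0], [0, 0, 0, 2.6, 0], [0, 0, 0, 2.6, 0], [0, 0, 0, 2.6, 0]]]'

```text
time_s: 18.37
eef_pos: [0.3394, -0.2319, -0.0123]
eef_rot: [-0.0, 0.289, 0.957, 0.0]
wrist_force: [-0.5, 0.2, -0.1]
opening: 0.294
grasp_force: 59.3
```

Run:
```python
from h import *
fj(); print(ctrl.get_obs()["torque"].round(3))
```

```text
t 18.37 Fjig [-0.55 -0.14 -0.13] TCPjig [-133.28    2.98  -12.3 ] yaw 2.5549 open 0.294 gf 59.3
[-0.001  0.026  0.011]
```

Emit:
move_arm --series '[[[0, -2, 0, 0, 0], [0, -4, 0, 0, 0], [0, -6, 0, 0, 0], [0, -8, 0, 0, 0], [0, -10, 0, 0, 0], [0, -12, 0, 0, 0], [0, -14, 0, 0, 0], [0, -16, 0, 0, 0], [0, -18, 0, 0, 0], [0, -20, 0, 0, 0]]]'

```text
time_s: 19.2
eef_pos: [0.3529, -0.2408, -0.0133]
eef_rot: [-0.004, 0.289, 0.957, 0.001]
wrist_force: [-17.7, 3.8, 9.3]
opening: 0.291
grasp_force: 59.0
```

Run:
```python
from h import *
fj(); print(ctrl.get_obs()["torque"].round(3))
```

```text
t 19.2 Fjig [-16.9   -6.62   9.31] TCPjig [-117.14    3.02  -13.32] yaw 2.5553 open 0.291 gf 59.0
[ 0.371  2.53  -0.436]
```

Emit:
move_arm --series '[[[0, 2, 0, -0.3, 0], [0, 5, 0, -0.5, 0], [0, 8, 0, -0.5, 0], [0, 8, -0.5, -0.5, 0], [0, 8, -1, -0.5, 0], [0, 8, -1.5, -0.5, 0], [0, 8, -2, -0.5, 0], [0, 8, -2, -0.5, 0], [0, 8, -2, -0.5, 0], [0, 8, -2, -0.5, 0]]]'

```text
time_s: 20.03
eef_pos: [0.3484, -0.2402, -0.0118]
eef_rot: [0.0, 0.289, 0.957, 0.0]
wrist_force: [0.3, -0.2, -0.9]
opening: 0.285
grasp_force: 58.9
```

Run:
```python
from h import *
fj(); print(ctrl.get_obs()["torque"].round(3))
c,s=np.cos(JIG[2]),np.sin(JIG[2])
for n in ("scene","top"):
    im,d=camera(n); hsv=cv2.cvtColor(im,cv2.COLOR_BGR2HSV); cv2.imwrite(f"pics/b_{n}.png",im)
    m=(hsv[...,0]>100)&(hsv[...,0]<125)&(hsv[...,1]>150); 
    P,uv=pts(n,d,m); Q=np.c_[(P[:,:2]-JIG[:2])@np.array([[c,-s],[s,c]]),P[:,2]]*1000
    k=(abs(Q[:,0]+125)<25)&(abs(Q[:,1])<40)&(Q[:,2]>15)&(Q[:,2]<60); print(n,k.sum(),np.percentile(Q[k],[3,50,97],axis=0).round(1).tolist() if k.any() else'')
    t=k&(Q[:,2]>40); print(t.sum(),np.percentile(Q[t],[3,50,97],axis=0).round(1).tolist() if t.any() else'')
```

```text
t 20.03 Fjig [ 0.36  0.04 -0.93] TCPjig [-121.21    0.98  -11.82] yaw 2.5548 open 0.285 gf 58.9
[ 0.019  0.005 -0.001]
scene 87 [[-127.9, -11.5, 25.3], [-124.6, -1.6, 42.2], [-114.8, 9.1, 49.9]]
52 [[-127.9, -11.6, 40.5], [-124.2, -1.7, 46.1], [-114.6, 8.4, 50.1]]
top 44 [[-127.8, -5.4, 23.6], [-125.3, 3.0, 41.0], [-113.2, 12.7, 50.8]]
27 [[-127.7, -5.5, 40.4], [-123.6, 2.4, 46.2], [-115.5, 11.6, 51.1]]
```

Emit:
move_arm --series '[[[0, -1, 0, 0, 0], [0, -2, 0, 0, 0], [0, -3, 0, 0, 0], [0, -4, 0, 0, 0], [0, -5, 0, 0, 0], [0, -6, 0, 0, 0], [0, -7, 0, 0, 0], [0, -7.5, 0, 0, 0], [0, -8, 0, 0, 0], [0, -8, 0, 0, 0]]]'

```text
time_s: 20.97
eef_pos: [0.3551, -0.2447, -0.0118]
eef_rot: [0.0, 0.289, 0.957, -0.0]
wrist_force: [-0.2, 0.6, -1.3]
opening: 0.286
grasp_force: 58.9
```

Run:
```python
from h import *
fj(); print(ctrl.get_obs()["torque"].round(3))
```

```text
t 20.97 Fjig [-0.51  0.33 -1.29] TCPjig [-113.14    0.96  -11.8 ] yaw 2.5549 open 0.286 gf 58.9
[-0.002  0.094 -0.013]
```

Emit:
move_arm --series '[[[0, -1, 0, 0, 0], [0, -2, 0, 0, 0], [0, -3, 0, 0, 0], [0, -4, 0, 0, 0], [0, -5, 0, 0, 0], [0, -6, 0, 0, 0], [0, -7, 0, 0, 0], [0, -8, 0, 0, 0], [0, -8, 0, 0, 0], [0, -8, 0, 0, 0]]]'

```text
time_s: 21.8
eef_pos: [0.3617, -0.2491, -0.0118]
eef_rot: [-0.0, 0.289, 0.957, 0.0]
wrist_force: [0.4, -0.4, -1.0]
opening: 0.286
grasp_force: 58.9
```

Run:
```python
from h import *
fj(); print(ctrl.get_obs()["torque"].round(3))
```

```text
t 21.8 Fjig [ 0.57 -0.12 -1.05] TCPjig [-105.21    0.96  -11.82] yaw 2.5548 open 0.286 gf 58.9
[-0.004  0.026 -0.027]
```

Emit:
move_arm --series '[[[0, -1, 0, 0, 0], [0, -2, 0, 0, 0], [0, -3, 0, 0, 0], [0, -4, 0, 0, 0], [0, -5, 0, 0, 0], [0, -6, 0, 0, 0], [0, -7, 0, 0, 0], [0, -8, 0, 0, 0], [0, -9, 0, 0, 0], [0, -9, 0, 0, 0]]]'

```text
time_s: 22.63
eef_pos: [0.3694, -0.2542, -0.0118]
eef_rot: [0.0, 0.289, 0.957, -0.0]
wrist_force: [-0.1, 0.1, -1.0]
opening: 0.284
grasp_force: 58.9
```

Run:
```python
from h import *
fj(); print(ctrl.get_obs()["torque"].round(3))
```

```text
t 22.63 Fjig [-0.15  0.05 -1.01] TCPjig [-96.02   1.   -11.79] yaw 2.5548 open 0.284 gf 58.9
[0.093 0.122 0.035]
```

Emit:
move_arm --series '[[[0, -0.5, 0, 0, 0], [0, -1, 0, 0, 0], [0, -1.5, 0, 0, 0], [0, -2, 0, 0, 0], [0, -2.5, 0, 0, 0], [0, -3, 0, 0, 0], [0, -3.5, 0, 0, 0], [0, -3.5, 0, 0, 0], [0, -3.5, 0, 0, 0], [0, -3.5, 0, 0, 0]]]'

```text
time_s: 23.47
eef_pos: [0.3721, -0.256, -0.0118]
eef_rot: [0.0, 0.289, 0.957, 0.0]
wrist_force: [-0.6, 1.4, -1.0]
opening: 0.288
grasp_force: 58.9
```

Run:
```python
from h import *
fj(); print(ctrl.get_obs()["torque"].round(3))
c,s=np.cos(JIG[2]),np.sin(JIG[2])
for n in ("scene",):
    im,d=camera(n); hsv=cv2.cvtColor(im,cv2.COLOR_BGR2HSV); cv2.imwrite(f"pics/b2_{n}.png",im)
    m=(hsv[...,0]>100)&(hsv[...,0]<125)&(hsv[...,1]>150)
    P,uv=pts(n,d,m); Q=np.c_[(P[:,:2]-JIG[:2])@np.array([[c,-s],[s,c]]),P[:,2]]*1000
    k=(abs(Q[:,0]+95)<25)&(abs(Q[:,1])<40)&(Q[:,2]>15)&(Q[:,2]<60); print(n,k.sum(),np.percentile(Q[k],[3,50,97],axis=0).round(1).tolist() if k.any() else'')
```

```text
t 23.47 Fjig [-1.22  0.83 -1.01] TCPjig [-92.72   0.98 -11.82] yaw 2.5548 open 0.288 gf 58.9
[0.18  0.131 0.029]
scene 80 [[-99.9, -11.4, 27.3], [-96.2, -1.3, 41.5], [-86.7, 8.6, 48.8]]
```

Emit:
move_arm --series '[[[0, -0.5, 0, 0, 0], [0, -1, 0, 0, 0], [0, -1.5, 0, 0, 0], [0, -2, 0, 0, 0], [0, -2.5, 0, 0, 0], [0, -3, 0, 0, 0], [0, -3, 0, 0, 0], [0, -3, 0, 0, 0], [0, -3, 0, 0, 0], [0, -3, 0, 0, 0]]]'

```text
time_s: 24.35
eef_pos: [0.3721, -0.2557, -0.0123]
eef_rot: [-0.003, 0.289, 0.957, 0.001]
wrist_force: [-12.1, 5.2, 7.9]
opening: 0.29
grasp_force: 60.0
```

Run:
```python
from h import *
fj(); print(ctrl.get_obs()["torque"].round(3))
```

```text
t 24.35 Fjig [-12.96  -2.37   7.94] TCPjig [-92.87   1.25 -12.34] yaw 2.5552 open 0.29 gf 60.0
[ 0.823  1.642 -0.138]
```

Emit:
move_arm --series '[[[0, 0.5, 0, 0, 0], [0, 1, 0, 0, 0], [0, 1.5, 0, 0, 0], [0, 1.5, 0, 0, 0], [0, 1.5, 0, 0, 0], [0, 1.5, 0, 0, 0], [0, 1.5, 0, 0, 0], [0, 1.5, 0, 0, 0], [0, 1.5, 0, 0, 0], [0, 1.5, 0, 0, 0]]]'

```text
time_s: 25.18
eef_pos: [0.3722, -0.2558, -0.0122]
eef_rot: [-0.001, 0.289, 0.957, 0.001]
wrist_force: [-4.5, 3.1, 2.0]
opening: 0.284
grasp_force: 59.2
```

Run:
```python
from h import *
fj(); print(ctrl.get_obs()["torque"].round(3))
c,s=np.cos(JIG[2]),np.sin(JIG[2])
d=np.load("s2.npy"); im=cv2.imread("pics/s2.png"); P,uv=pts("scene",d,np.ones(d.shape,bool)); Q=np.c_[(P[:,:2]-JIG[:2])@np.array([[c,-s],[s,c]]),P[:,2]]*1000
g=im[uv[:,1],uv[:,0]].mean(1)
for x in range(-10,40,2):
    m=(abs(Q[:,1])<14)&(Q[:,0]>=x)&(Q[:,0]<x+2); print(x,m.sum(),np.median(Q[m,2]).round(1),np.median(g[m]).round(0))
# predicted row of face base/top along centre line
for x in (.010,.013,.016,.019,.022): print(x,proj("scene",[J(x,0,.016),J(x,0,.026)]).round(1).tolist())
col=np.arange(455,470)
for cc in (458,460,462): print(cc,[(r,int(im[r,cc].mean()),int(1000*d[r,cc])) for r in range(312,332)])
```

```text
t 25.18 Fjig [-5.5   0.08  2.02] TCPjig [-92.73   1.26 -12.23] yaw 2.5547 open 0.284 gf 59.2
[ 0.507  0.758 -0.096]
-10 5 16.1 245.0
-8 11 15.6 245.0
-6 10 15.0 245.0
-4 12 16.1 245.0
-2 5 17.5 245.0
0 11 17.1 245.0
2 9 17.3 245.0
4 6 16.7 245.0
6 4 16.3 244.0
8 11 17.3 244.0
10 9 25.6 200.0
12 14 24.9 184.0
14 34 22.1 166.0
16 12 26.9 179.0
18 14 27.8 224.0
20 6 33.1 220.0
22 7 29.6 237.0
24 7 29.8 236.0
26 1 28.6 243.0
28 2 26.9 222.0
30 0 nan nan
32 0 nan nan
34 7 77.5 111.0
36 8 76.2 130.0
38 10 42.2 160.0
0.01 [[459.1, 326.0], [459.7, 323.5]]
0.013 [[459.5, 325.1], [460.1, 322.6]]
0.016 [[459.9, 324.3], [460.5, 321.7]]
0.019 [[460.3, 323.4], [460.9, 320.8]]
0.022 [[460.7, 322.5], [461.3, 319.9]]
458 [(312, 117, 1524), (313, 119, 1523), (314, 121, 1526), (315, 149, 1518), (316, 202, 1493), (317, 219, 1497), (318, 236, 1488), (319, 238, 1485), (320, 224, 1489), (321, 165, 1492), (322, 158, 1487), (323, 159, 1494), (324, 164, 1501), (325, 243, 1494), (326, 244, 1494), (327, 244, 1485), (328, 244, 1486), (329, 244, 1484), (330, 244, 1481), (331, 244, 1482)]
460 [(312, 118, 1530), (313, 119, 1527), (314, 120, 1519), (315, 118, 1520), (316, 243, 1517), (317, 240, 1494), (318, 236, 1487), (319, 238, 1490), (320, 237, 1490), (321, 189, 1488), (322, 155, 1494), (323, 157, 1487), (324, 159, 1494), (325, 243, 1493), (326, 244, 1490), (327, 244, 1486), (328, 244, 1485), (329, 244, 1481), (330, 245, 1482), (331, 245, 1482)]
462 [(312, 122, 0), (313, 121, 1520), (314, 119, 1525), (315, 119, 1518), (316, 126, 1515), (317, 236, 1509), (318, 243, 1490), (319, 237, 1490), (320, 238, 1486), (321, 238, 1489), (322, 167, 1488), (323, 156, 1485), (324, 152, 1488), (325, 159, 1493), (326, 243, 1494), (327, 244, 1488), (328, 245, 1491), (329, 245, 1485), (330, 245, 1475), (331, 245, 1480)]
  return _methods._mean(a, axis=axis, dtype=dtype,
  ret = ret.dtype.type(ret / rcount)
```

Emit:
move_arm --series '[[[0, 1, 0, 0, 0], [0, 2, 0, 0, 0], [0, 3, 0, 0, 0], [0, 3, 0.3, -0.3, 0], [0, 3, 0.6, -0.3, 0], [0, 3, 1, -0.3, 0], [0, 3, 1, -0.3, 0], [0, 3, 1, -0.3, 0], [0, 3, 1, -0.3, 0], [0, 3, 1, -0.3, 0]]]'

```text
time_s: 26.02
eef_pos: [0.3717, -0.2549, -0.0113]
eef_rot: [0.0, 0.289, 0.957, -0.0]
wrist_force: [-0.7, -2.0, -1.6]
opening: 0.288
grasp_force: 58.9
```

Run:
```python
from h import *
fj(); print(ctrl.get_obs()["torque"].round(3))
```

```text
t 26.02 Fjig [ 0.53 -2.07 -1.64] TCPjig [-93.71   1.68 -11.31] yaw 2.5545 open 0.288 gf 58.9
[-0.519  0.148 -0.259]
```

Emit:
move_arm --series '[[[0, 0, -0.6, 0, 0], [0, 0, -1.2, 0, 0], [0, 0, -1.7, 0, 0], [0, -0.5, -1.7, 0, 0], [0, -1, -1.7, 0, 0], [0, -1.5, -1.7, 0, 0], [0, -2, -1.7, 0, 0], [0, -2.5, -1.7, 0, 0], [0, -2.8, -1.7, 0, 0], [0, -2.8, -1.7, 0, 0]]]'

```text
time_s: 26.85
eef_pos: [0.3719, -0.2563, -0.012]
eef_rot: [-0.001, 0.289, 0.957, 0.001]
wrist_force: [-2.6, 3.6, 0.7]
opening: 0.288
grasp_force: 59.3
```

Run:
```python
from h import *
fj(); print(ctrl.get_obs()["torque"].round(3))
```

```text
t 26.85 Fjig [-4.2   1.58  0.74] TCPjig [-92.74   0.67 -11.98] yaw 2.555 open 0.288 gf 59.3
[0.687 0.483 0.083]
```

Emit:
move_arm --series '[[[0, -0.2, 0, 0, 0], [0, -0.4, 0, 0, 0], [0, -0.5, 0, 0, 0], [0, -0.5, 0, 0, 0], [0, -0.5, 0, 0, 0], [0, -0.5, 0, 0, 0], [0, -0.5, 0, 0, 0], [0, -0.5, 0, 0, 0], [0, -0.5, 0, 0, 0], [0, -0.5, 0, 0, 0]]]'

```text
time_s: 27.68
eef_pos: [0.3719, -0.2562, -0.0121]
eef_rot: [-0.002, 0.289, 0.957, 0.001]
wrist_force: [-4.7, 4.8, 1.4]
opening: 0.291
grasp_force: 59.3
```

Run:
```python
from h import *
fj(); print(ctrl.get_obs()["torque"].round(3))
```

```text
t 27.68 Fjig [-6.53  1.37  1.36] TCPjig [-92.77   0.72 -12.11] yaw 2.5549 open 0.291 gf 59.3
[ 0.706  0.616 -0.009]
```

Emit:
move_arm --series '[[[0, 0.4, 0, 0, 0], [0, 0.8, 0.2, 0, 0], [0, 0.9, 0.3, 0, 0], [0, 0.9, 0.3, 0, 0], [0.6, 0.9, 0.3, 0, 0], [0.6, 0.9, 0.3, 0, 0], [0.6, 0.9, 0.3, 0, 0], [0.6, 0.9, 0.3, 0, 0], [0.6, 0.9, 0.3, -3, 0], [0.6, 0.9, 0.3, -10, 0]]]'

```text
time_s: 28.52
eef_pos: [0.3723, -0.2565, -0.0017]
eef_rot: [-0.0, 0.289, 0.957, 0.0]
wrist_force: [0.1, -0.1, 0.1]
opening: 0.601
grasp_force: 0.0
```

Run:
```python
from h import *
fj()
c,s=np.cos(JIG[2]),np.sin(JIG[2])
im,d=camera("scene"); hsv=cv2.cvtColor(im,cv2.COLOR_BGR2HSV)
m=(hsv[...,0]>100)&(hsv[...,0]<125)&(hsv[...,1]>150)
P,uv=pts("scene",d,m); Q=np.c_[(P[:,:2]-JIG[:2])@np.array([[c,-s],[s,c]]),P[:,2]]*1000
k=(abs(Q[:,0]+95)<25)&(abs(Q[:,1])<40)&(Q[:,2]>15)&(Q[:,2]<60); print(k.sum(),np.percentile(Q[k],[3,50,97],axis=0).round(1).tolist() if k.any() else'')
```

```text
t 28.52 Fjig [ 0.12 -0.02  0.07] TCPjig [-92.26   0.67  -1.68] yaw 2.5547 open 0.601 gf 0.0
87 [[-100.5, -13.9, 22.9], [-96.2, -2.8, 39.7], [-87.8, 8.8, 48.4]]
```

Emit:
move_arm --series '[[[0.6, 0, 0, -10, 0], [0.6, 0, 0, -30, 0], [0.6, 0, 0, -55, 0], [0.6, 0, 0, -85, 0], [0.6, -15, 0.5, -110, 0], [0.6, -45, 1, -120, 0], [0.6, -80, 1.5, -122, 0], [0.6, -115, 2, -122, 0], [0.6, -145, 2.6, -122, 0], [0.6, -171.3, 2.6, -122, 0]]]'

```text
time_s: 29.4
eef_pos: [0.5185, -0.3506, 0.1217]
eef_rot: [0.001, 0.289, 0.957, -0.0]
wrist_force: [-0.0, -0.4, -0.3]
opening: 0.602
grasp_force: 0.0
```

Run:
```python
from h import *
fj()
c,s=np.cos(JIG[2]),np.sin(JIG[2])
for n in ("scene","top"):
    im,d=camera(n); hsv=cv2.cvtColor(im,cv2.COLOR_BGR2HSV); P,uv=pts(n,d,np.ones(d.shape,bool)); Q=np.c_[(P[:,:2]-JIG[:2])@np.array([[c,-s],[s,c]]),P[:,2]]*1000; h=hsv[uv[:,1],uv[:,0]]
    k=(abs(Q[:,0]-79)<25)&(abs(Q[:,1])<40)&(Q[:,2]>40)&(Q[:,2]<100)&(h[:,1]>140)&((h[:,0]<8)|(h[:,0]>172)); print(n,k.sum(),np.percentile(Q[k],[3,50,97],axis=0).round(1).tolist() if k.any() else'')
```

```text
t 29.4 Fjig [ 0.21 -0.39 -0.29] TCPjig [ 81.62   3.33 121.74] yaw 2.555 open 0.602 gf 0.0
scene 16 [[72.4, -10.1, 72.3], [75.0, -4.0, 78.9], [79.7, 4.7, 83.3]]
top 29 [[68.2, -7.1, 75.9], [76.0, 3.5, 81.6], [81.6, 13.0, 88.5]]
```

Emit:
move_arm --series '[[[0.6, 0, 0, 15, 0], [0.6, 0, 0, 35, 0], [0.6, 0, 0, 55, 0], [0.6, 0, 0, 75, 0], [0.6, 0, 0, 90, 0], [0.6, 0, 0, 100, 0], [0.6, 0, 0, 100, 0], [0, 0, 0, 100, 0], [0, 0, 0, 100, 0], [0, 0, 0, 100, 0]]]'

```text
time_s: 30.33
eef_pos: [0.5174, -0.3504, 0.0223]
eef_rot: [0.001, 0.289, 0.957, -0.001]
wrist_force: [-0.9, -0.4, 3.0]
opening: 0.263
grasp_force: 58.8
```

Emit:
move_arm --series '[[[0, 0, 0, 0, 0], [0, 0, 0, 0, 0], [0, 0, 0, 0, 0], [0, 0, 0, 0, 0], [0, 0, 0, 0, 0], [0, 0, 0, 0, 0], [0, 0, 0, 0, 0], [0, 0, 0, 0, 0], [0, 0, 0, 0, 0], [0, 0, 0, 0, 0]]]'

```text
time_s: 31.17
eef_pos: [0.5174, -0.3504, 0.0222]
eef_rot: [0.001, 0.289, 0.957, -0.001]
wrist_force: [-1.9, -0.4, 7.1]
opening: 0.265
grasp_force: 59.2
```

Run:
```python
from h import *
fj()
a0=np.arctan2(30,-38); g=lambda t:np.array([50+48.4*np.cos(a0-t),36+48.4*np.sin(a0-t)]); g0=g(1.55)
for t in np.arange(1.55,0.05,-.0775): 
    v=g(t)-g0; print(round(t,3),(-v).round(1).tolist(),end=' ')
```

```text
t 31.17 Fjig [-1.34 -1.43  7.11] TCPjig [80.6   2.86 22.2 ] yaw 2.5548 open 0.265 gf 59.2
1.55 [-0.0, -0.0] 1.473 [3.1, -2.1] 1.395 [6.3, -4.0] 1.318 [9.7, -5.7] 1.24 [13.2, -7.1] 1.163 [16.8, -8.2] 1.085 [20.4, -9.0] 1.008 [24.1, -9.5] 0.93 [27.9, -9.8] 0.853 [31.6, -9.7] 0.775 [35.3, -9.4] 0.698 [39.0, -8.8] 0.62 [42.7, -7.9] 0.543 [46.2, -6.7] 0.465 [49.7, -5.2] 0.388 [53.0, -3.5] 0.31 [56.2, -1.5] 0.233 [59.3, 0.7] 0.155 [62.1, 3.1] 0.078 [64.7, 5.8]
```

Emit:
move_arm --series '[[[0, 3.1, 0, -2.1, 0], [0, 6.3, 0, -4, 0], [0, 9.7, 0, -5.7, 0], [0, 13.2, 0, -7.1, 0], [0, 16.8, 0, -8.2, 0], [0, 20.4, 0, -9, 0], [0, 24.1, 0, -9.5, 0], [0, 27.9, 0, -9.8, 0], [0, 31.6, 0, -9.7, 0], [0, 35.3, 0, -9.4, 0]]]'

```text
time_s: 32.0
eef_pos: [0.4879, -0.3307, 0.0318]
eef_rot: [0.001, 0.289, 0.957, -0.001]
wrist_force: [-0.5, 1.5, 10.2]
opening: 0.263
grasp_force: 60.5
```

Run:
```python
from h import *
fj()
```

```text
t 32.0 Fjig [-1.29  0.96 10.16] TCPjig [45.08  2.96 31.81] yaw 2.5549 open 0.263 gf 60.5
```

Emit:
move_arm --series '[[[0, 1.9, 0, -0.4, 0], [0, 3.7, 0, -0.7, 0], [0, 5.6, 0, -0.5, 0], [0, 7.4, 0, 0, 0], [0, 9.2, 0, 0.6, 0], [0, 10.9, 0, 1.2, 0], [0, 12.7, 0, 1.9, 0], [0, 14.4, 0, 2.7, 0], [0, 16.1, 0, 3.5, 0], [0, 17.7, 0, 4.4, 0]]]'

```text
time_s: 32.83
eef_pos: [0.4698, -0.3184, 0.0238]
eef_rot: [-0.003, 0.289, 0.957, 0.001]
wrist_force: [-7.4, 1.4, -1.2]
opening: 0.265
grasp_force: 59.4
```

Run:
```python
from h import *
fj()
```

```text
t 32.83 Fjig [-6.93 -2.96 -1.22] TCPjig [23.18  3.2  23.79] yaw 2.555 open 0.265 gf 59.4
```

Emit:
move_arm --series '[[[0, 0.5, 0, 0.4, 0], [0, 1, 0, 0.8, 0], [0, 1.5, 0, 1.2, 0], [0, 2, 0, 1.7, 0], [0, 2.4, 0, 2.1, 0], [0, 2.8, 0, 2.5, 0], [0, 3.2, 0, 2.9, 0], [0, 3.6, 0, 3.3, 0], [0, 4, 0, 3.7, 0], [0, 4.4, 0, 4.1, 0]]]'

```text
time_s: 33.67
eef_pos: [0.4649, -0.3151, 0.0191]
eef_rot: [-0.005, 0.289, 0.957, 0.002]
wrist_force: [-10.3, 2.4, 1.0]
opening: 0.265
grasp_force: 59.6
```

Run:
```python
from h import *
fj()
```

```text
t 33.67 Fjig [-9.91 -3.7   0.95] TCPjig [17.3   3.21 19.06] yaw 2.5551 open 0.265 gf 59.6
```

Emit:
move_arm --series '[[[0, 0.2, 0, 0.1, 0], [0, 0.4, 0, 0.1, 0], [0, 0.6, 0, 0.2, 0], [0, 0.8, 0, 0.3, 0], [0, 1.0, 0, 0.3, 0], [0, 1.2, 0, 0.4, 0], [0, 1.5, 0, 0.5, 0], [0, 1.8, 0, 0.6, 0], [0, 2.1, 0, 0.7, 0], [0, 2.1, 0, 0.7, 0]]]'

```text
time_s: 34.5
eef_pos: [0.4641, -0.3146, 0.0182]
eef_rot: [-0.003, 0.289, 0.957, 0.001]
wrist_force: [-5.0, -0.1, -5.0]
opening: 0.262
grasp_force: 59.0
```

Run:
```python
from h import *
fj()
```

```text
t 34.5 Fjig [-4.14 -2.83 -5.05] TCPjig [16.32  3.21 18.16] yaw 2.5549 open 0.262 gf 59.0
```

Emit:
move_arm --series '[[[0, 0.15, 0, 0.15, 0], [0, 0.3, 0, 0.3, 0], [0, 0.45, 0, 0.4, 0], [0, 0.6, 0, 0.55, 0], [0, 0.75, 0, 0.7, 0], [0, 0.9, 0, 0.85, 0], [0, 1.1, 0, 1.0, 0], [0, 1.1, 0, 1.0, 0], [0, 1.1, 0, 1.0, 0], [0, 1.1, 0, 1.0, 0]]]'

```text
time_s: 35.33
eef_pos: [0.4636, -0.3142, 0.0174]
eef_rot: [-0.003, 0.289, 0.957, 0.001]
wrist_force: [-4.9, -1.0, -2.8]
opening: 0.266
grasp_force: 59.0
```

Run:
```python
from h import *
fj()
```

```text
t 35.33 Fjig [-3.51 -3.53 -2.76] TCPjig [15.65  3.2  17.42] yaw 2.5549 open 0.266 gf 59.0
```

Emit:
move_arm --series '[[[0, 0.1, 0, 0.1, 0], [0, 0.2, 0, 0.2, 0], [0, 0.3, 0, 0.3, 0], [0, 0.4, 0, 0.4, 0], [0, 0.5, 0, 0.5, 0], [0, 0.6, 0, 0.6, 0], [0, 0.7, 0, 0.7, 0], [0, 0.7, 0, 0.7, 0], [0, 0.7, 0, 0.7, 0], [0, 0.7, 0, 0.7, 0]]]'

```text
time_s: 36.17
eef_pos: [0.4632, -0.3139, 0.0169]
eef_rot: [-0.003, 0.289, 0.957, 0.001]
wrist_force: [-5.6, -0.5, -3.1]
opening: 0.263
grasp_force: 59.1
```

Run:
```python
from h import *
fj()
```

```text
t 36.17 Fjig [-4.35 -3.48 -3.06] TCPjig [15.24  3.21 16.94] yaw 2.5549 open 0.263 gf 59.1
```

Emit:
move_arm --series '[[[0, 0.1, 0, 0.1, 0], [0, 0.2, 0, 0.2, 0], [0, 0.3, 0, 0.3, 0], [0, 0.4, 0, 0.4, 0], [0, 0.5, 0, 0.5, 0], [0, 0.6, 0, 0.6, 0], [0, 0.7, 0, 0.7, 0], [0, 0.8, 0, 0.8, 0], [0, 0.9, 0, 0.9, 0], [0, 0.9, 0, 0.9, 0]]]'

```text
time_s: 37.0
eef_pos: [0.4629, -0.3138, 0.0165]
eef_rot: [-0.002, 0.289, 0.957, 0.001]
wrist_force: [-5.2, -0.5, -2.3]
opening: 0.263
grasp_force: 59.2
```

Run:
```python
from h import *
fj()
```

```text
t 37.0 Fjig [-4.03 -3.29 -2.28] TCPjig [14.92  3.19 16.53] yaw 2.5549 open 0.263 gf 59.2
```

Emit:
move_arm --series '[[[0, 0.1, 0, 0.1, 0], [0, 0.2, 0, 0.2, 0], [0, 0.3, 0, 0.3, 0], [0, 0.4, 0, 0.4, 0], [0, 0.5, 0, 0.5, 0], [0, 0.6, 0, 0.6, 0], [0, 0.7, 0, 0.7, 0], [0, 0.8, 0, 0.8, 0], [0, 0.9, 0, 0.9, 0], [0, 0.9, 0, 0.9, 0]]]'

```text
time_s: 37.83
eef_pos: [0.463, -0.3138, 0.0165]
eef_rot: [-0.001, 0.289, 0.957, 0.0]
wrist_force: [-5.4, -0.1, -0.1]
opening: 0.268
grasp_force: 59.5
```

Run:
```python
from h import *
fj()
```

```text
t 37.83 Fjig [-4.47 -3.06 -0.11] TCPjig [15.    3.18 16.49] yaw 2.5549 open 0.268 gf 59.5
```

Emit:
move_arm --series '[[[0, 0.1, 0, 0.1, 0], [0, 0.3, 0, 0.2, 0], [0, 0.4, 0, 0.2, 0], [0, 0.5, 0, 0.3, 0], [0, 0.6, 0, 0.3, 0], [0, 0.7, 0, 0.4, 0], [0, 0.8, 0, 0.4, 0], [0, 0.9, 0, 0.5, 0], [0, 1.0, 0, 0.5, 0], [0, 1.0, 0, 0.5, 0]]]'

```text
time_s: 38.67
eef_pos: [0.4631, -0.3139, 0.0165]
eef_rot: [-0.0, 0.289, 0.957, 0.0]
wrist_force: [-4.8, -0.6, -1.0]
opening: 0.268
grasp_force: 59.4
```

Run:
```python
from h import *
fj()
```

```text
t 38.67 Fjig [-3.67 -3.11 -1.04] TCPjig [15.12  3.19 16.51] yaw 2.5548 open 0.268 gf 59.4
```

Emit:
move_arm --series '[[[0, 0, 0, 0, 0], [0.6, 0, 0, 0, 0], [0.6, 0, 0, 0, 0], [0.6, 0, 0, 0, 0], [0.6, 0, 0, 0, 0], [0.6, 0, 0, 0, 0], [0.6, 0, 0, -5, 0], [0.6, 0, 0, -15, 0], [0.6, 0, 0, -30, 0], [0.6, 0, 0, -50, 0]]]'

```text
time_s: 39.5
eef_pos: [0.4627, -0.3133, 0.0669]
eef_rot: [-0.001, 0.289, 0.957, 0.001]
wrist_force: [-0.2, -0.9, -0.5]
opening: 0.599
grasp_force: 0.0
```

Emit:
move_arm --series '[[[0.6, 0, 0, -10, 0], [0.6, 0, 0, -25, 0], [0.6, 0, 0, -45, 0], [0.6, 15, 0, -60, 0], [0.6, 40, 10, -70, 0], [0.6, 70, 20, -70, 0], [0.6, 100, 30, -70, 0], [0.6, 130, 40, -70, 0], [0.6, 160, 50, -70, 0], [0.6, 160, 50, -70, 0]]]'

```text
time_s: 40.33
eef_pos: [0.3545, -0.1793, 0.1359]
eef_rot: [-0.001, 0.288, 0.957, 0.001]
wrist_force: [0.2, -0.7, -0.8]
opening: 0.602
grasp_force: 0.0
```

Run:
```python
from h import *
fj()
c,s=np.cos(JIG[2]),np.sin(JIG[2])
for n in ("scene","top"):
    im,d=camera(n); cv2.imwrite(f"pics/f_{n}.png",im); hsv=cv2.cvtColor(im,cv2.COLOR_BGR2HSV); P,uv=pts(n,d,np.ones(d.shape,bool)); Q=np.c_[(P[:,:2]-JIG[:2])@np.array([[c,-s],[s,c]]),P[:,2]]*1000; h=hsv[uv[:,1],uv[:,0]]
    k=(abs(Q[:,0]-40)<60)&(abs(Q[:,1])<40)&(Q[:,2]>40)&(Q[:,2]<100)&(h[:,1]>140)&((h[:,0]<8)|(h[:,0]>172)); print(n,"red",k.sum(),np.percentile(Q[k],[3,50,97],axis=0).round(1).tolist() if k.any() else'')
    k=(abs(Q[:,0]+93)<25)&(abs(Q[:,1])<40)&(Q[:,2]>15)&(Q[:,2]<60)&(h[:,0]>100)&(h[:,0]<125)&(h[:,1]>150); print("blue",k.sum(),np.percentile(Q[k],[3,50,97],axis=0).round(1).tolist() if k.any() else'')
```

```text
t 40.33 Fjig [ 0.52 -0.5  -0.76] TCPjig [-149.83   55.12  135.92] yaw 2.5563 open 0.602 gf 0.0
scene red 33 [[5.7, -9.7, 68.2], [10.7, -1.0, 74.0], [17.7, 8.1, 80.3]]
blue 96 [[-100.0, -14.0, 26.3], [-96.0, -2.6, 42.6], [-86.2, 9.0, 48.5]]
top red 34 [[5.7, -6.7, 70.1], [9.6, 4.3, 75.3], [16.2, 14.4, 82.5]]
blue 54 [[-101.4, -10.8, 23.4], [-96.9, 0.2, 40.8], [-85.1, 11.4, 51.8]]
```

```bash
python3 -c "
from bench import order
print(order.hand_in())"
```

```text
the job is handed in; nothing more can be done
None
```

The job is handed in at about 40 s of the 72 s allowed. The carrier was pressed on the end stop with about 6.5 N at the wrist and the clip lowered onto its bare end and released. The wrist briefly read 13 N on first meeting the stop, so the 12 N limit there may have been reached (the reading includes drag), and no verdict came back.

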